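# Put the socket set back in its tool tray

### The job

Put the ratchet and its three short sockets back in the foam-lined tool tray: the ratchet flat in the long trough, each socket standing in the well cut for its size, with its six-sided opening up as it stands now. The two deep sockets belong to another set: leave them standing where they are on the bench.

Things in the scene. Friction and masses are not known exactly. Their poses are not given: they have to be found in the camera images.
- socket_small: plain steel small socket of the short kind, an upright cylinder 20 mm across and 36 mm tall, standing on the bench on its drive end, six-sided opening up. Loose, 50 g. Origin: centre of its underside; z is its axis, up
- socket_medium: plain steel medium socket of the short kind, an upright cylinder 28 mm across and 38 mm tall, standing on the bench on its drive end, six-sided opening up. Loose, 90 g. Origin: centre of its underside; z is its axis, up
- socket_large: plain steel large socket of the short kind, an upright cylinder 36 mm across and 40 mm tall, standing on the bench on its drive end, six-sided opening up. Loose, 150 g. Origin: centre of its underside; z is its axis, up
- ratchet: plain steel ratchet with a black rubber grip, 35x194x28 mm, lying flat on the bench. Loose, 0.35 kg, balanced at its origin: centre of its underside; y runs along it, head at +y (34 mm wide, y 61 to 97 mm), grip at -y (23 mm wide, 26 mm high, y -5 to -95 mm); z up. Hold it across the grip's front, about y = -22 mm
- insert_small: foam insert 76x76x20 mm, dark over a pale core, fixed in the tray in a row of three (any order). Round well in its middle, 27.5 mm wide, 14 mm deep, mouth bevelled 3 mm, for the 20 mm socket; wider ones do not go in. Origin: centre of its underside, z up: well floor at z 6 mm, top at z 20 mm (22 mm above the bench). y runs along the row; +x to the ratchet insert
- insert_medium: foam insert 76x76x20 mm, dark over a pale core, fixed in the tray in a row of three (any order). Round well in its middle, 35.5 mm wide, 14 mm deep, mouth bevelled 3 mm, for the 28 mm socket; the large one does not go in. Origin: centre of its underside, z up: well floor at z 6 mm, top at z 20 mm (22 mm above the bench). y runs along the row; +x to the ratchet insert
- insert_large: foam insert 76x76x20 mm, dark over a pale core, fixed in the tray in a row of three (any order). Round well in its middle, 43.5 mm wide, 14 mm deep, mouth bevelled 3 mm, for the 36 mm socket. Origin: centre of its underside, z up: well floor at z 6 mm, top at z 20 mm (22 mm above the bench). y runs along the row; +x to the ratchet insert
- insert_ratchet: foam insert 122x229x20 mm, dark over a pale core, fixed in the tray beside the row of wells. Trough for the ratchet along its middle (along y): 50 mm wide, 212 mm long, 14 mm deep, either way round; across its middle a finger bay as deep, 95 mm along y, the whole 122 mm wide. Origin: centre of its underside; z up, trough floor at z 6 mm, top at 20 mm
- deep_medium: plain steel deep socket, of another set: as wide as the medium short one (28 mm) but 66 mm tall, standing upright on the bench; not to be moved. Loose, 150 g. Origin: centre of its underside; z is its axis, up
- deep_large: plain steel deep socket, of another set: as wide as the large short one (36 mm) but 66 mm tall, standing upright on the bench; not to be moved. Loose, 240 g. Origin: centre of its underside; z is its axis, up

How it is judged:
By the outcome, as a careful person would: the job done as asked, in the order asked, and still so for the second after the job is handed in, with the robot touching nothing.
It also fails if it takes over 93 s, if anything falls off the work surface, if the arm or the gripper's body presses on something with over 40 N, if the wrist force passes 120 N, or if a joint passes its speed limit or range.

### The arm

A 6-joint arm with a two-finger parallel gripper is mounted at the origin on a cart in front of the work surface, level with it; the furniture and walls round the work are solid. World frame = base frame: x ahead of the robot, y to its left, z up, the work surface at z = 0. Lengths are in m, angles in rad, forces in N, time in s.
With the tool pointing down it reaches from about 0.25 to 0.775 m from the base axis. Payload 4 kg.
Tool frame: the origin (TCP) lies on the centre line of the jaws, within the pads' length; the fingertips stand 8 mm ahead of it and the grasp point (between the pads) lies 11 mm behind it; z points along the fingers, y is the direction in which the jaws open and shut (so a half turn about z gives the same grasp; the last joint's range is limited). The gripper opens to 94 mm and grips with 3 to 60 N. Pads are 16 mm wide; open, the fingers measure 119 mm over their backs; the gripper's body (75 mm by 177 mm) begins 78 mm behind the grasp point.
Start: joints at [1.132, 0.087, 1.371, -0, 1.684, -0.103], TCP at [0.181, 0.519, 0.214] pointing down, gripper open.
Joint ranges: [-3.1, 3.1], [-0.76, 2.03], [0.27, 2.55], [-1.08, 4.22], [0.17, 2.65], [-2.57, 2.57]. Speed limits (rad/s): [2.79, 2.79, 3.14, 3.14, 3.14, 3.14].

### API

Orientations are given as [roll, pitch, yaw] about the fixed x, y, z axes, in that order (R = Rz(yaw) Ry(pitch) Rx(roll)).
In Python, from bench import * gives the robot as it stands.
- The arm moves only by the tool step_arm, never from a script. Its argument "steps" is a list of rows, each an object of numbers: "jaw": the opening, from 0 (shut) to 1 (fully open); "tx", "ty", "tz": the shift along the tool's x, y, z in m; "ax", "ay", "az": the turn, a rotation vector about the tool's x, y, z in rad. In form: [{"jaw": .., "tx": .., "ty": .., "tz": .., "ax": .., "ay": .., "az": ..}, ...]. A call has 1 to 8 rows; each row is the pose to reach, as a shift and turn from the pose measured when the call began, along the tool's axes at that moment; what a row does not reach only later rows make up. A row lasts 1/10 s, in which the tool goes at most 50 mm and 8.59 degrees, less where a joint would pass 70% of its speed; a pose out of reach is approached as far as the arm can. A call with a gripper value outside its range is refused whole. The fingers move at their own pace and stop on an object; the grip force is fixed at half the most. Time passes only in rows, so rows that repeat a pose let the fingers close. It gives the time, the measured TCP pose, the force and the opening at its end, in the units of the state.
- get_obs(): the state, without advancing time (a new reading comes with each control period).
- snapshot(name): name is "scene" or "top"; returns (picture, depth): 400x640x3 uint8, red, green, blue; 400x640 float32, m along the optical axis (not along the pixel's ray), 0 where there is no reading.
- camera_model(name): a dict with "intrinsics" (3x3 intrinsics, pixels), "k1" (the pictures are not rectified: a ray, as slopes to the right and down, at radius r is drawn at 1 + k1 r^2 times it, then the intrinsics apply), "origin" and "orientation" of the camera in the world. Camera axes: x right, y down, z forward; pixel columns grow to the right and rows downward; lengths in m; the calibration is good to about 2 mm. A picture is of the moment at which its call begins. camera_model takes no time and is no camera call.
- close_job(): hands the job in, once; it reports no verdict.
Trained networks look in the newest picture that a camera, given by its name, has taken for a name from the list of things; names that differ only in an ending like _2 or _b are one class to them, and where a whole thing is asked for, a point or a joint stands for the part that bears it (a point fixed in the world has none). Each returns a list of dicts, best first, with "confidence" (0 to 1); they miss things now and then, are a little off and sometimes report something else, mostly with a low value. They report only what shows in the picture. A call takes as long as a camera call.
- silhouettes(camera, query): "pixels" (400x640 bool, what is visible of it) and "rect" ([left, top, right, bottom] in pixels, round what is visible of it).
The state is a dict: "time": time; "joint_positions": joint angles; "qvel": joint speeds; "joint_torque": joint torques, N m; "tool_pos": TCP position; "ee_rot": TCP orientation; "wrist_force": force on the tool from outside, world axes, zero at the start; "wrist_torque": the same for the moment, N m; "width": finger opening in m.
Only numpy, scipy, OpenCV 4.12 (cv2) and the standard library are available. Lean on these libraries where they do the work, as an engineer would, in place of code of your own. Each camera call takes 0.05 s, during which the arm holds its last target. There are 200 camera calls.

## Working session

There is one attempt and no reset: what is moved stays moved. The work goes in short steps, Python scripts to look and compute and a tool call to move; the robot and the scene stay as the last step left them, time stands still between calls to the robot, and variables do not carry over. Pictures are saved under pics/ and viewed, about 12 in all and at most 16, crops included, and the job is handed in when it is done.

Besides the shell and the picture viewer there is one more tool, called after "Request:" in YAML: its name, and indented under it one key for each argument. step_arm: Moves the arm, as the interface text tells. Its arguments: {"type":"object","properties":{"steps":{"type":"array"}},"required":["steps"]}

```bash
ls; mkdir -p pics
python3 - <<'E'
from bench import *
import cv2,numpy as np
o=get_obs();print({k:np.round(v,3) for k,v in o.items()})
for c in("scene","top"):
    m=camera_model(c);print(c,m)
    p,d=snapshot(c);cv2.imwrite(f"pics/{c}0.png",p[:,:,::-1]);np.save(f"pics/{c}0.npy",d)
E
```

```text
pics
{'time': np.float64(0.0), 'joint_positions': array([ 1.132,  0.088,  1.372, -0.   ,  1.684, -0.103]), 'qvel': array([-0.002, -0.   , -0.   , -0.   ,  0.   , -0.   ]), 'joint_torque': array([ 0.0000e+00, -3.4018e+01, -3.0243e+01,  7.2000e-02,  3.3000e-02,
       -0.0000e+00]), 'tool_pos': array([0.181, 0.519, 0.212]), 'ee_rot': array([-3.139, -0.   ,  2.806]), 'wrist_force': array([ 0.095, -0.214, -0.481]), 'wrist_torque': array([0.02 , 0.011, 0.029]), 'width': np.float64(0.094)}
scene {'intrinsics': array([[378.01641832,   0.        , 315.54092538],
       [  0.        , 378.01641832, 199.22645761],
       [  0.        ,   0.        ,   1.        ]]), 'k1': -0.059805222302380126, 'origin': array([0.10125005, 0.99692919, 0.57211677]), 'orientation': array([-2.04503152,  0.01211945, -2.71820384])}
top {'intrinsics': array([[437.78803749,   0.        , 318.75846091],
       [  0.        , 437.78803749, 204.27006787],
       [  0.        ,   0.        ,   1.        ]]), 'k1': -0.09859092659293286, 'origin': array([0.32745741, 0.06187159, 1.31232276]), 'orientation': array([-2.98448534e+00, -1.17003328e-03, -1.54277687e+00])}
```

View pics/top0.png

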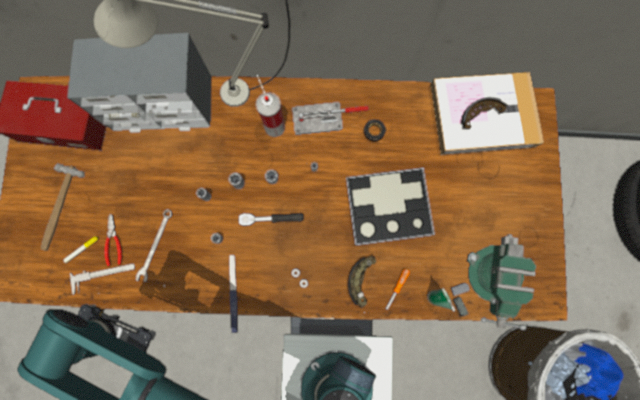

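View pics/scene0.png

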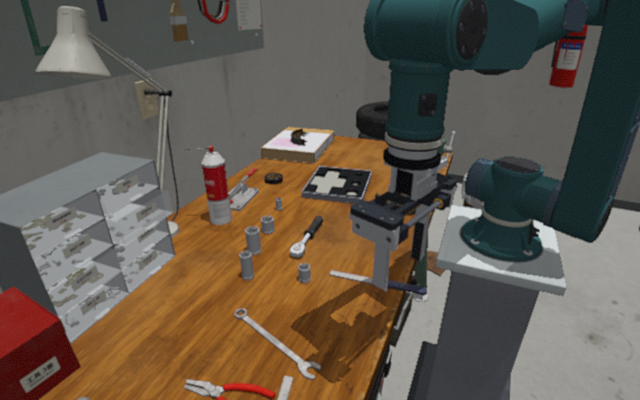

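Top view: the five sockets are at about (203,193), (236,179), (271,175), (314,166) and (216,238). The ratchet is at (270,218) with its head to the left. The tray is at (390,205) with wells at (368,229), (392,226) and (417,224). Next I'll measure them.

```bash
cat > h.py <<'E'
from bench import *
import cv2,numpy as np
from scipy.spatial.transform import Rotation as R
def rays(c,uv):
    m=camera_model(c);K=m["intrinsics"]
    n=cv2.undistortPoints(np.float32(uv).reshape(-1,1,2),K,np.array([m["k1"],0,0,0.]))[:,0]
    return m["origin"],np.c_[n,np.ones(len(n))]@R.from_euler("xyz",m["orientation"]).as_matrix().T
def plane(c,uv,z):
    o,r=rays(c,uv);return o+r*((z-o[2])/r[:,2])[:,None]
def deproj(c,uv,d):
    o,r=rays(c,uv);return o+r*np.asarray(d)[:,None]
def project(c,P):
    m=camera_model(c);Rm=R.from_euler("xyz",m["orientation"])
    return cv2.projectPoints(np.float64(P),Rm.inv().as_rotvec(),-Rm.inv().as_matrix()@m["origin"],m["intrinsics"],np.array([m["k1"],0,0,0.]))[0][:,0]
def maskpts(c,px,d):
    v,u=np.nonzero(px&(d>0));return np.c_[u,v],deproj(c,np.c_[u,v],d[v,u])
E
python3 - <<'E'
from h import *
for c in("top","scene"):
    p,d=snapshot(c)
    for q in["socket_small","socket_medium","socket_large","deep_medium","deep_large","ratchet","insert_small","insert_medium","insert_large","insert_ratchet"]:
        for s in silhouettes(c,q)[:4]:
            if s["confidence"]<.15: continue
            uv,P=maskpts(c,s["pixels"],d)
            if len(P)<3: print(c,q,"few");continue
            zt=np.percentile(P[:,2],90);T=P[P[:,2]>zt-.008]
            print(c,q,round(s["confidence"],2),np.round(s["rect"]),len(P),"ztop",zt.round(3),"c",((T.max(0)+T.min(0))/2).round(4)[:2],"mean",T.mean(0).round(4)[:2],"ext",np.ptp(T,0).round(3))
E
```

```text
top socket_small 0.62 [310. 164. 318. 171.] 37 ztop 0.035 c [0.6463 0.0851] mean [0.644  0.0845] ext [0.018 0.015 0.009]
top socket_large 0.42 [266. 169. 275. 186.] 142 ztop 0.039 c [0.6116 0.2124] mean [0.612  0.2128] ext [0.035 0.034 0.011]
top deep_medium 0.53 [199. 184. 210. 201.] 131 ztop 0.064 c [0.5501 0.4111] mean [0.5503 0.4119] ext [0.027 0.029 0.016]
top deep_large 0.61 [226. 172. 244. 188.] 194 ztop 0.066 c [0.5935 0.3132] mean [0.5937 0.313 ] ext [0.035 0.037 0.011]
top ratchet 0.78 [240. 212. 304. 226.] 513 ztop 0.026 c [0.4837 0.2056] mean [0.4865 0.2033] ext [0.04  0.188 0.013]
top ratchet 0.22 [405. 208. 434. 235.] 636 ztop 0.024 c [ 0.4856 -0.2303] mean [ 0.4843 -0.2313] ext [0.083 0.083 0.012]
top insert_small 0.97 [404. 210. 434. 237.] 626 ztop 0.024 c [ 0.4856 -0.23  ] mean [ 0.4852 -0.2309] ext [0.083 0.082 0.012]
top insert_medium 0.91 [380. 209. 406. 238.] 693 ztop 0.024 c [ 0.4715 -0.1564] mean [ 0.4713 -0.155 ] ext [0.083 0.086 0.013]
top insert_large 0.95 [354. 215. 383. 246.] 679 ztop 0.024 c [ 0.4606 -0.0787] mean [ 0.4619 -0.0793] ext [0.082 0.084 0.013]
[... 928 characters left out ...]
p 0.06 c [0.5939 0.3169] mean [0.5944 0.3177] ext [0.034 0.038 0.012]
scene ratchet 0.83 [289. 217. 324. 258.] 309 ztop 0.023 c [0.4822 0.214 ] mean [0.4843 0.2216] ext [0.035 0.186 0.011]
scene insert_small 0.72 [346. 171. 369. 177.] 159 ztop 0.021 c [ 0.4877 -0.2289] mean [ 0.4882 -0.2302] ext [0.077 0.078 0.01 ]
scene insert_medium 0.68 [344. 179. 367. 186.] 180 ztop 0.02 c [ 0.4742 -0.1576] mean [ 0.4753 -0.158 ] ext [0.081 0.082 0.009]
scene insert_large 0.55 [339. 184. 365. 198.] 237 ztop 0.02 c [ 0.4632 -0.0824] mean [ 0.4635 -0.083 ] ext [0.084 0.084 0.01 ]
scene insert_ratchet 0.74 [304. 165. 351. 195.] 876 ztop 0.02 c [ 0.5742 -0.1393] mean [ 0.5729 -0.1414] ext [0.153 0.234 0.01 ]
```

Run:
```python
from h import *
p=cv2.imread("pics/top0.png");d=np.load("pics/top0.npy")
a=cv2.resize(p[160:250,335:445],None,fx=7,fy=6.5,interpolation=cv2.INTER_CUBIC);cv2.imwrite("pics/tray.png",a)
g=p.min(2)
m=np.zeros(g.shape,np.uint8);m[160:250,340:440]=(g[160:250,340:440]>150)
n,l,s,c=cv2.connectedComponentsWithStats(m)
for i in range(1,n):
    if s[i,4]<15: continue
    w=np.where(l==i,np.clip(g.astype(float)-40,0,None),0)
    uv=c[i];P=plane("top",[uv],.008)[0]
    v,u=np.nonzero(l==i);Q=plane("top",np.c_[u,v],.008);mz=np.median(deproj("top",np.c_[u,v],d[v,u])[:,2])
    print(s[i],uv.round(1),P.round(4),"dia",np.round(2*np.sqrt(s[i,4]/np.pi)*3,1),"z",mz.round(4))
```

```text
[ 353  174   69   41 1729] [386.8 193.8] [ 0.572  -0.1395  0.008 ] dia 140.8 z 0.0069
[388 221  10  11  85] [392.2 226.1] [ 0.474  -0.1562  0.008 ] dia 31.2 z 0.0069
[414 220   7   7  42] [417.  222.9] [ 0.4855 -0.2315  0.008 ] dia 21.9 z 0.0073
[361 223  13  14 142] [367.  229.2] [ 0.4626 -0.0805  0.008 ] dia 40.3 z 0.0068
```

View pics/tray.png

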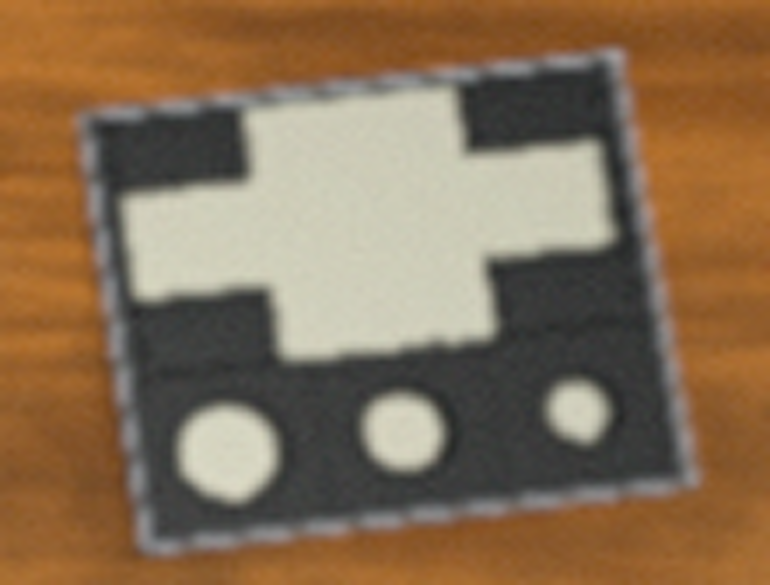

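The pale floors of the wells show large, medium, small from left to right (+y to -y), and the blob diameters agree. Next are finer object poses and the obstacles around the work.

Run:
```python
from h import *
from scipy.optimize import least_squares
C={}
for c in("top","scene"):
    d=np.load(f"pics/{c}0.npy");C[c]=maskpts(c,np.ones(d.shape,bool),d)[1]
for n,x,y,r,h in[("small",.646,.086,.010,.036),("medium",.422,.369,.014,.038),("large",.612,.2126,.018,.040),("deepM",.550,.412,.014,.066),("deepL",.594,.315,.018,.066)]:
    for c in C:
        P=C[c];P=P[(np.hypot(P[:,0]-x,P[:,1]-y)<r+.01)]
        S=P[(P[:,2]>.012)&(P[:,2]<h-.008)];T=P[(P[:,2]>h-.005)]
        f=least_squares(lambda q:np.hypot(S[:,0]-q[0],S[:,1]-q[1])-r,[x,y],loss="soft_l1",f_scale=.001).x if len(S)>5 else None
        print(n,c,"top",len(T),T.mean(0).round(4),cv2.minEnclosingCircle(np.float32(T[:,:2]*1000)) if len(T) else"","side",len(S),None if f is None else f.round(4))
for c in C:
    P=C[c];P=P[(P[:,0]>.43)&(P[:,0]<.54)&(P[:,1]>.08)&(P[:,1]<.32)&(P[:,2]>.010)&(P[:,2]<.04)]
    r=cv2.minAreaRect(np.float32(P[:,:2]*1000));print("ratchet",c,len(P),r)
    G=P[P[:,1]<.19];m=cv2.fitLine(np.float32(P[:,:2]),cv2.DIST_L2,0,.01,.01).ravel();print(m,P[:,1].min(),P[:,1].max())
    for y in np.arange(.11,.32,.02):
        q=P[abs(P[:,1]-y)<.006]
        if len(q):print(round(y,2),q[:,0].min().round(4),q[:,0].max().round(4),q[:,2].max().round(3),end=" | ")
    print()
P=C["top"];O=P[(P[:,2]>.05)&(P[:,0]>.35)&(P[:,0]<.85)&(abs(P[:,1]-.1)<.45)]
g=np.zeros((10,18))
for p in O:
    i,j=int((p[0]-.35)/.05),int((p[1]+.35)/.05); 
    if j<18:g[i,j]=max(g[i,j],p[2])
print((g*100).round().astype(int))
```

```text
small top top 12 [0.6469 0.0851 0.0352] ((646.1231689453125, 84.743896484375), 9.701461791992188) side 25 [0.6439 0.0826]
small scene top 11 [0.6495 0.0865 0.0324] ((649.53125, 86.83302307128906), 11.306396484375) side 31 [0.6484 0.0853]
medium top top 33 [0.4206 0.3664 0.0365] ((420.5633850097656, 366.08648681640625), 14.28394603729248) side 50 [0.4257 0.359 ]
medium scene top 30 [0.4225 0.3684 0.0344] ((420.8688049316406, 368.86077880859375), 14.690171241760254) side 107 [0.4216 0.368 ]
large top top 38 [0.6104 0.2123 0.0388] ((611.8203125, 212.4384307861328), 18.14431381225586) side 79 [0.6008 0.2119]
large scene top 26 [0.611  0.2135 0.0363] ((612.7208251953125, 213.7637176513672), 18.693605422973633) side 114 [0.6129 0.2135]
deepM top top 27 [0.5499 0.4114 0.0659] ((549.5386962890625, 411.1457824707031), 14.313389778137207) side 85 [0.5493 0.4094]
deepM scene top 28 [0.5506 0.4146 0.0625] ((550.32080078125, 412.56951904296875), 14.985898971557617) side 218 [0.5516 0.4118]
deepL top top 49 [0.5953 0.3129 0.0644] ((593.9140014648438, 313.09295654296875), 18.698692321777344) side 1
[... 963 characters left out ...]
.4805 0.4908 0.017 | 0.25 0.4799 0.4895 0.016 | 0.27 0.4664 0.4986 0.024 | 0.29 0.4643 0.4969 0.022 | 0.31 0.4719 0.4919 0.018 | 
[[ 0  0  0  0  0  0  0  0  0  0  0  0  0  0  0  0  0  0]
 [ 0  0  0  0  0  0  0  0  0  0  0  0  0  0  0  0  0  0]
 [ 0  0  0  0  0  0  0  0  0  0  0  0  0  0  0  0  0  0]
 [ 0  0  0  0  0  0  0  0  0  0  0  0  0  0  7  7  0  0]
 [ 0  0  0  0  0  0  0  0  0  0  0  0  7  7  7  7  0  0]
 [ 0  0  0  0  0  0  0  0  0  0  0  0  6  7  0  0  0  0]
 [ 0  0  0  0  0  0  0  0  0  0  0  0  0  0  0  0  0  0]
 [ 6  0  0  0  0  0  0  0  0  0 19 20  0  0  0 20 20 20]
 [ 6  5  0  0  0  0  0  0  0  5 22 23  0  0  0 27 49 50]
 [ 6  6  0  0  0  6  6  6  0  5 20 23  0  0  0 56 57 55]]
```

```bash
cat >> h.py <<'E'
def mv(*tg):
    """tool-frame moves from the measured pose to each (x,y,z,yaw)"""
    o=get_obs();T=R.from_euler("xyz",o["ee_rot"])
    print("t",o["time"].round(2),"at",o["tool_pos"].round(4),o["ee_rot"].round(3),"F",o["wrist_force"].round(1),"w",o["width"].round(4),"q",o["joint_positions"].round(2))
    for x,y,z,w in tg:
        s=T.inv().apply(np.array([x,y,z])-o["tool_pos"]);a=(T.inv()*R.from_euler("xyz",[np.pi,0,w])).as_rotvec()
        print("t",s.round(4),"a",a.round(3))
E
python3 -c "
from h import *
mv((.4875,.187,.15,1.636))"
```

```text
Traceback (most recent call last):
  File "h.py", line 20, in mv
    print("t",o["time"].round(2),"at",o["tool_pos"].round(4),o["ee_rot"].round(3),"F",o["wrist_force"].round(1),"w",o["width"].round(4),"q",o["joint_positions"].round(2))
              ^^^^^^^^^^^^^^^
AttributeError: 'float' object has no attribute 'round'
```

```bash
sed -i 's/o\["time"\].round(2)/round(float(o["time"]),2)/; s/o\["width"\].round(4)/round(float(o["width"]),4)/' h.py
python3 -c "
from h import *
mv((.4875,.187,.15,1.636))"
```

```text
t 1.2 at [0.1812 0.5193 0.2135] [ 3.141 -0.     2.806] F [-0.6  0.4  0.1] w 0.094 q [ 1.13  0.09  1.37  0.    1.68 -0.1 ]
t [-0.3987 -0.2128  0.0635] a [ 0.   -0.    1.17]
```

Request:
step_arm:
  steps:
    - {"jaw":0.6,"tx":-0.3987,"ty":-0.2128,"tz":0.0,"az":1.17}
    - {"jaw":0.6,"tx":-0.3987,"ty":-0.2128,"tz":0.0,"az":1.17}
    - {"jaw":0.6,"tx":-0.3987,"ty":-0.2128,"tz":0.0,"az":1.17}
    - {"jaw":0.6,"tx":-0.3987,"ty":-0.2128,"tz":0.0,"az":1.17}
    - {"jaw":0.6,"tx":-0.3987,"ty":-0.2128,"tz":0.0,"az":1.17}
    - {"jaw":0.6,"tx":-0.3987,"ty":-0.2128,"tz":0.06,"az":1.17}
    - {"jaw":0.6,"tx":-0.3987,"ty":-0.2128,"tz":0.06,"az":1.17}
    - {"jaw":0.6,"tx":-0.3987,"ty":-0.2128,"tz":0.06,"az":1.17}

```text
invalid input
```

Request:
step_arm:
  steps:
    - {"jaw":0.6,"tx":-0.3987,"ty":-0.2128,"tz":0.0,"ax":0,"ay":0,"az":1.17}
    - {"jaw":0.6,"tx":-0.3987,"ty":-0.2128,"tz":0.0,"ax":0,"ay":0,"az":1.17}
    - {"jaw":0.6,"tx":-0.3987,"ty":-0.2128,"tz":0.0,"ax":0,"ay":0,"az":1.17}
    - {"jaw":0.6,"tx":-0.3987,"ty":-0.2128,"tz":0.0,"ax":0,"ay":0,"az":1.17}
    - {"jaw":0.6,"tx":-0.3987,"ty":-0.2128,"tz":0.0,"ax":0,"ay":0,"az":1.17}
    - {"jaw":0.6,"tx":-0.3987,"ty":-0.2128,"tz":0.06,"ax":0,"ay":0,"az":1.17}
    - {"jaw":0.6,"tx":-0.3987,"ty":-0.2128,"tz":0.06,"ax":0,"ay":0,"az":1.17}
    - {"jaw":0.6,"tx":-0.3987,"ty":-0.2128,"tz":0.06,"ax":0,"ay":0,"az":1.17}

```text
time: 2.0
tool_pos: [0.4494, 0.2282, 0.1708]
ee_rot: [3.14, -0.001, 1.63]
wrist_force: [0.7, 0.3, 0.1]
width: 0.0566
```

```bash
python3 -c "
from h import *
mv((.4875,.187,.012,1.636))"
```

```text
t 2.0 at [0.4494 0.2282 0.1708] [ 3.14e+00 -1.00e-03  1.63e+00] F [0.7 0.3 0.1] w 0.0566 q [ 0.36 -0.    1.55  0.    1.59  0.3 ]
t [-0.0435  0.0354  0.1588] a [ 0.001 -0.001 -0.006]
```

Request:
step_arm:
  steps:
    - {"jaw":0.6,"tx":-0.0435,"ty":0.0354,"tz":0.0,"ax":0,"ay":0,"az":0}
    - {"jaw":0.6,"tx":-0.0435,"ty":0.0354,"tz":0.04,"ax":0,"ay":0,"az":0}
    - {"jaw":0.6,"tx":-0.0435,"ty":0.0354,"tz":0.08,"ax":0,"ay":0,"az":0}
    - {"jaw":0.6,"tx":-0.0435,"ty":0.0354,"tz":0.12,"ax":0,"ay":0,"az":0}
    - {"jaw":0.6,"tx":-0.0435,"ty":0.0354,"tz":0.14,"ax":0,"ay":0,"az":0}
    - {"jaw":0.6,"tx":-0.0435,"ty":0.0354,"tz":0.15,"ax":0,"ay":0,"az":0}
    - {"jaw":0.6,"tx":-0.0435,"ty":0.0354,"tz":0.158,"ax":0,"ay":0,"az":0}
    - {"jaw":0.6,"tx":-0.0435,"ty":0.0354,"tz":0.158,"ax":0,"ay":0,"az":0}

```text
time: 2.8
tool_pos: [0.4876, 0.1871, 0.0127]
ee_rot: [3.14, -0.001, 1.63]
wrist_force: [0.3, 0.5, -0.2]
width: 0.0565
```

Request:
step_arm:
  steps:
    - {"jaw":0.3,"tx":0,"ty":0,"tz":0,"ax":0,"ay":0,"az":0}
    - {"jaw":0.0,"tx":0,"ty":0,"tz":0,"ax":0,"ay":0,"az":0}
    - {"jaw":0.0,"tx":0,"ty":0,"tz":0,"ax":0,"ay":0,"az":0}
    - {"jaw":0.0,"tx":0,"ty":0,"tz":0,"ax":0,"ay":0,"az":0}
    - {"jaw":0.0,"tx":0,"ty":0,"tz":0,"ax":0,"ay":0,"az":0}
    - {"jaw":0.0,"tx":0,"ty":0,"tz":0,"ax":0,"ay":0,"az":0}

```text
time: 3.4
tool_pos: [0.4887, 0.1872, 0.0136]
ee_rot: [3.138, -0.001, 1.63]
wrist_force: [2.0, -0.3, 2.7]
width: 0.023
```

Request:
step_arm:
  steps:
    - {"jaw":0.0,"tx":0,"ty":0,"tz":-0.01,"ax":0,"ay":0,"az":0}
    - {"jaw":0.0,"tx":0,"ty":0,"tz":-0.03,"ax":0,"ay":0,"az":0}
    - {"jaw":0.0,"tx":0,"ty":0,"tz":-0.06,"ax":0,"ay":0,"az":0}
    - {"jaw":0.0,"tx":0,"ty":0,"tz":-0.09,"ax":0,"ay":0,"az":0}
    - {"jaw":0.0,"tx":0,"ty":0,"tz":-0.11,"ax":0,"ay":0,"az":0}
    - {"jaw":0.0,"tx":0,"ty":0,"tz":-0.11,"ax":0,"ay":0,"az":0}

```text
time: 4.0
tool_pos: [0.4898, 0.1876, 0.1271]
ee_rot: [3.132, -0.002, 1.63]
wrist_force: [1.4, -0.1, -2.5]
width: 0.023
```

Run:
```python
from h import *
# ratchet origin is 22 mm ahead of the grasp along its +y; target origin (.572,-.140), yaw .15
a=.15;g=np.array([.572,-.140])-.022*np.array([-np.sin(a),np.cos(a)]);print(g)
mv((*g,.12,np.pi/2+a))
p,d=snapshot("scene");cv2.imwrite("pics/lift.png",cv2.resize(p[120:300,220:440,::-1],None,fx=3,fy=3))
```

```text
[ 0.57528764 -0.16175296]
t 4.0 at [0.4898 0.1876 0.1271] [ 3.132e+00 -2.000e-03  1.630e+00] F [ 1.4 -0.1 -2.5] w 0.023 q [0.26 0.06 1.58 0.   1.5  0.2 ]
t [-0.3538  0.0645  0.0069] a [ 0.01  -0.002 -0.09 ]
```

View pics/lift.png

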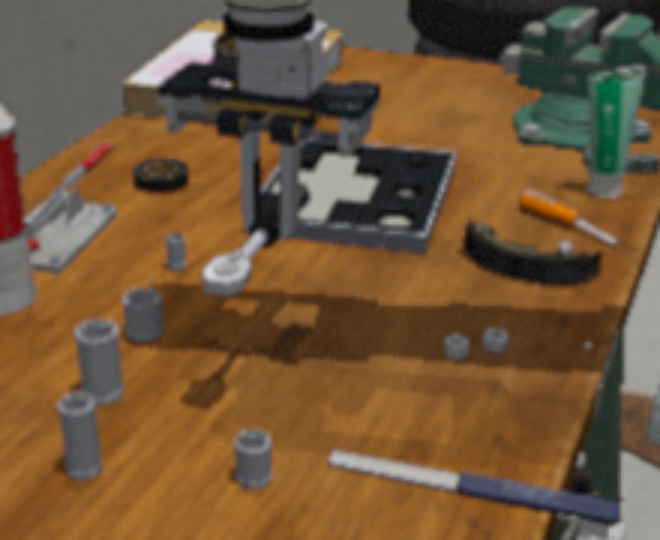

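The ratchet is held at 23 mm and looks about level; its head is at crop (225,270). I'll carry it over the tray.

Request:
step_arm:
  steps:
    - {"jaw":0.0,"tx":-0.03,"ty":0.005,"tz":0,"ax":0.0,"ay":0,"az":0}
    - {"jaw":0.0,"tx":-0.08,"ty":0.014,"tz":0,"ax":0.01,"ay":0,"az":-0.02}
    - {"jaw":0.0,"tx":-0.13,"ty":0.024,"tz":0,"ax":0.01,"ay":0,"az":-0.04}
    - {"jaw":0.0,"tx":-0.18,"ty":0.033,"tz":0,"ax":0.01,"ay":0,"az":-0.06}
    - {"jaw":0.0,"tx":-0.23,"ty":0.042,"tz":0,"ax":0.01,"ay":0,"az":-0.09}
    - {"jaw":0.0,"tx":-0.28,"ty":0.051,"tz":0,"ax":0.01,"ay":0,"az":-0.09}
    - {"jaw":0.0,"tx":-0.325,"ty":0.06,"tz":0,"ax":0.01,"ay":0,"az":-0.09}
    - {"jaw":0.0,"tx":-0.3538,"ty":0.0645,"tz":0,"ax":0.01,"ay":0,"az":-0.09}

```text
time: 4.85
tool_pos: [0.5728, -0.1654, 0.1213]
ee_rot: [-3.133, -0.003, 1.717]
wrist_force: [-0.2, 0.1, -2.0]
width: 0.0228
```

Request:
step_arm:
  steps:
    - {"jaw":0.0,"tx":0,"ty":0,"tz":0,"ax":0,"ay":0,"az":0}
    - {"jaw":0.0,"tx":0,"ty":0,"tz":0,"ax":0,"ay":0,"az":0}

```text
time: 5.05
tool_pos: [0.571, -0.1654, 0.118]
ee_rot: [-3.128, -0.006, 1.716]
wrist_force: [0.2, 0.0, -2.8]
width: 0.0226
```

Run:
```python
from h import *
mv((.5753,-.1618,.022,np.pi/2+.15))
p,d=snapshot("top");q,e=snapshot("scene")
cv2.imwrite("pics/over.png",np.hstack([cv2.resize(x[:,:,::-1],(400,400),interpolation=cv2.INTER_CUBIC) for x in(p[140:260,330:450],q[130:230,290:390])]))
```

```text
t 5.05 at [ 0.571  -0.1654  0.118 ] [-3.128 -0.006  1.716] F [ 0.2  0.  -2.8] w 0.0226 q [-0.38  0.23  1.39 -0.    1.53 -0.52]
t [0.0024 0.0062 0.096 ] a [-0.014 -0.006 -0.005]
```

View pics/over.png

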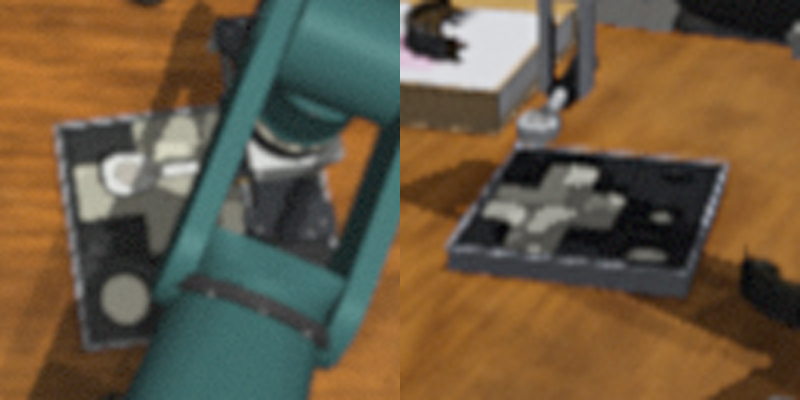

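The ratchet hangs over the trough. I'll lower it.

Request:
step_arm:
  steps:
    - {"jaw":0.0,"tx":0.0024,"ty":0.0062,"tz":0.0,"ax":-0.01,"ay":0,"az":0}
    - {"jaw":0.0,"tx":0.0024,"ty":0.0062,"tz":0.02,"ax":-0.01,"ay":0,"az":0}
    - {"jaw":0.0,"tx":0.0024,"ty":0.0062,"tz":0.045,"ax":-0.01,"ay":0,"az":0}
    - {"jaw":0.0,"tx":0.0024,"ty":0.0062,"tz":0.065,"ax":-0.01,"ay":0,"az":0}
    - {"jaw":0.0,"tx":0.0024,"ty":0.0062,"tz":0.08,"ax":-0.01,"ay":0,"az":0}
    - {"jaw":0.0,"tx":0.0024,"ty":0.0062,"tz":0.087,"ax":-0.01,"ay":0,"az":0}
    - {"jaw":0.0,"tx":0.0024,"ty":0.0062,"tz":0.092,"ax":-0.01,"ay":0,"az":0}
    - {"jaw":0.0,"tx":0.0024,"ty":0.0062,"tz":0.093,"ax":-0.01,"ay":0,"az":0}

```text
time: 5.95
tool_pos: [0.5766, -0.1601, 0.0266]
ee_rot: [-3.14, -0.005, 1.719]
wrist_force: [-0.4, 0.2, -2.2]
width: 0.0228
```

Run:
```python
from h import *
mv((.5753,-.1618,.022,np.pi/2+.15))
q,e=snapshot("scene")
cv2.imwrite("pics/low.png",cv2.resize(q[130:230,270:400,::-1],None,fx=6,fy=6,interpolation=cv2.INTER_CUBIC))
```

```text
t 5.95 at [ 0.5766 -0.1601  0.0266] [-3.14  -0.005  1.719] F [-0.4  0.2 -2.2] w 0.0228 q [-0.37  0.3   1.5   0.    1.34 -0.52]
t [-0.0015 -0.0016  0.0046] a [-0.001 -0.005 -0.002]
```

View pics/low.png

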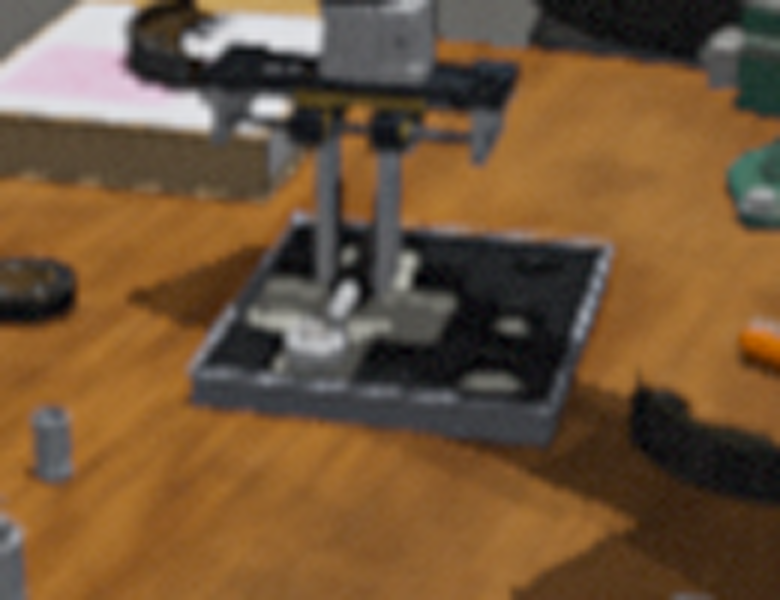

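The ratchet is inside the trough, with its head at (320,345). I'll lower the last 4–5 mm, release and rise.

Request:
step_arm:
  steps:
    - {"jaw":0.0,"tx":-0.0015,"ty":-0.0016,"tz":0.003,"ax":0,"ay":-0.005,"az":0}
    - {"jaw":0.0,"tx":-0.0015,"ty":-0.0016,"tz":0.005,"ax":0,"ay":-0.005,"az":0}
    - {"jaw":0.0,"tx":-0.0015,"ty":-0.0016,"tz":0.005,"ax":0,"ay":-0.005,"az":0}
    - {"jaw":0.5,"tx":-0.0015,"ty":-0.0016,"tz":0.005,"ax":0,"ay":-0.005,"az":0}
    - {"jaw":0.5,"tx":-0.0015,"ty":-0.0016,"tz":0.005,"ax":0,"ay":-0.005,"az":0}
    - {"jaw":0.5,"tx":-0.0015,"ty":-0.0016,"tz":0.005,"ax":0,"ay":-0.005,"az":0}
    - {"jaw":0.5,"tx":-0.0015,"ty":-0.0016,"tz":0.005,"ax":0,"ay":-0.005,"az":0}

```text
time: 6.7
tool_pos: [0.5758, -0.1621, 0.0225]
ee_rot: [3.141, 0.001, 1.718]
wrist_force: [-0.4, 0.4, 0.2]
width: 0.0467
```

Request:
step_arm:
  steps:
    - {"jaw":0.5,"tx":0,"ty":0,"tz":-0.02,"ax":0,"ay":0,"az":0}
    - {"jaw":0.5,"tx":0,"ty":0,"tz":-0.06,"ax":0,"ay":0,"az":0}
    - {"jaw":0.5,"tx":0,"ty":0,"tz":-0.1,"ax":0,"ay":0,"az":0}
    - {"jaw":0.5,"tx":0,"ty":0,"tz":-0.14,"ax":0,"ay":0,"az":0}
    - {"jaw":0.5,"tx":0,"ty":0,"tz":-0.14,"ax":0,"ay":0,"az":0}

```text
time: 7.2
tool_pos: [0.5794, -0.1633, 0.1709]
ee_rot: [3.129, 0.008, 1.719]
wrist_force: [0.4, 0.4, 1.2]
width: 0.0471
```

Run:
```python
from h import *
mv((.612,.213,.15,np.pi+.15))
```

```text
t 7.2 at [ 0.5794 -0.1633  0.1709] [3.129 0.008 1.719] F [0.4 0.4 1.2] w 0.0471 q [-0.37  0.2   1.32 -0.    1.6  -0.52]
t [0.3676 0.0874 0.0191] a [ 0.004  0.016 -1.573]
```

Request:
step_arm:
  steps:
    - {"jaw":0.7,"tx":0.05,"ty":0.012,"tz":0,"ax":0,"ay":0.01,"az":-0.15}
    - {"jaw":0.7,"tx":0.1,"ty":0.024,"tz":0,"ax":0,"ay":0.01,"az":-0.3}
    - {"jaw":0.7,"tx":0.15,"ty":0.036,"tz":0,"ax":0,"ay":0.01,"az":-0.45}
    - {"jaw":0.7,"tx":0.2,"ty":0.048,"tz":0,"ax":0,"ay":0.01,"az":-0.6}
    - {"jaw":0.7,"tx":0.25,"ty":0.06,"tz":0,"ax":0,"ay":0.01,"az":-0.75}
    - {"jaw":0.7,"tx":0.3,"ty":0.072,"tz":0,"ax":0,"ay":0.01,"az":-0.9}
    - {"jaw":0.7,"tx":0.35,"ty":0.084,"tz":0,"ax":0,"ay":0.01,"az":-1.05}
    - {"jaw":0.7,"tx":0.3676,"ty":0.0874,"tz":0,"ax":0,"ay":0.01,"az":-1.2}

```text
time: 8.0
tool_pos: [0.6109, 0.2171, 0.1679]
ee_rot: [3.138, 0.006, 2.928]
wrist_force: [0.7, 0.6, -0.2]
width: 0.0657
```

Run:
```python
from h import *
mv((.612,.213,.075,np.pi+.15))
p,d=snapshot("top");cv2.imwrite("pics/rat.png",cv2.resize(p[160:250,335:445,::-1],None,fx=6,fy=6,interpolation=cv2.INTER_CUBIC))
```

```text
t 8.0 at [0.6109 0.2171 0.1679] [3.138 0.006 2.928] F [ 0.7  0.6 -0.2] w 0.0657 q [ 0.25  0.31  1.19  0.    1.63 -1.1 ]
t [-0.0014 -0.0041  0.0929] a [ 0.002  0.006 -0.364]
```

View pics/rat.png

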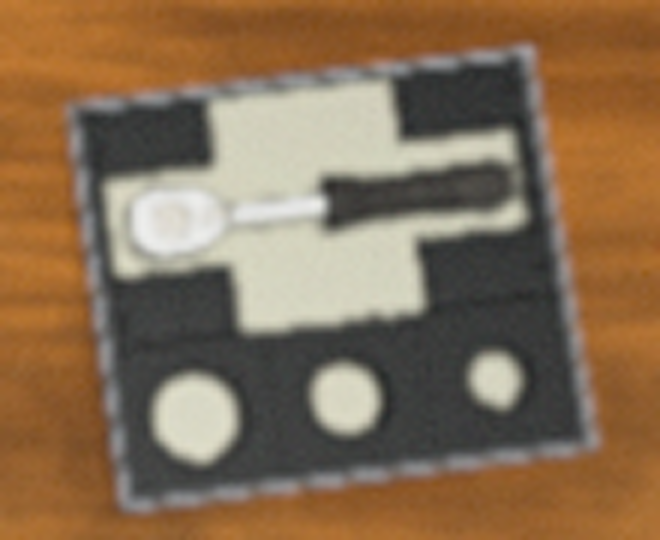

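The ratchet lies flat and centred in the trough. Next is the large socket.

Request:
step_arm:
  steps:
    - {"jaw":0.7,"tx":-0.0014,"ty":-0.0041,"tz":0.0,"ax":0,"ay":0.006,"az":-0.15}
    - {"jaw":0.7,"tx":-0.0014,"ty":-0.0041,"tz":0.02,"ax":0,"ay":0.006,"az":-0.3}
    - {"jaw":0.7,"tx":-0.0014,"ty":-0.0041,"tz":0.05,"ax":0,"ay":0.006,"az":-0.364}
    - {"jaw":0.7,"tx":-0.0014,"ty":-0.0041,"tz":0.08,"ax":0,"ay":0.006,"az":-0.364}
    - {"jaw":0.7,"tx":-0.0014,"ty":-0.0041,"tz":0.09,"ax":0,"ay":0.006,"az":-0.364}
    - {"jaw":0.7,"tx":-0.0014,"ty":-0.0041,"tz":0.09,"ax":0,"ay":0.006,"az":-0.364}

```text
time: 8.65
tool_pos: [0.61, 0.2159, 0.0747]
ee_rot: [3.137, -0.005, -2.985]
wrist_force: [0.3, -0.4, 0.4]
width: 0.0658
```

Run:
```python
from h import *
mv((.612,.213,.027,np.pi+.15))
```

```text
t 8.65 at [0.61   0.2159 0.0747] [ 3.137 -0.005 -2.985] F [ 0.3 -0.4  0.4] w 0.0658 q [ 0.25  0.36  1.32  0.    1.47 -1.48]
t [-0.0017 -0.0033  0.0477] a [ 0.004 -0.005  0.007]
```

Request:
step_arm:
  steps:
    - {"jaw":0.7,"tx":-0.0017,"ty":-0.0033,"tz":0.0,"ax":0,"ay":-0.005,"az":0}
    - {"jaw":0.7,"tx":-0.0017,"ty":-0.0033,"tz":0.015,"ax":0,"ay":-0.005,"az":0}
    - {"jaw":0.7,"tx":-0.0017,"ty":-0.0033,"tz":0.03,"ax":0,"ay":-0.005,"az":0}
    - {"jaw":0.7,"tx":-0.0017,"ty":-0.0033,"tz":0.043,"ax":0,"ay":-0.005,"az":0}
    - {"jaw":0.7,"tx":-0.0017,"ty":-0.0033,"tz":0.0477,"ax":0,"ay":-0.005,"az":0}
    - {"jaw":0.7,"tx":-0.0017,"ty":-0.0033,"tz":0.0477,"ax":0,"ay":-0.005,"az":0}

```text
time: 9.25
tool_pos: [0.6109, 0.2128, 0.0251]
ee_rot: [3.138, -0.003, -2.985]
wrist_force: [-0.0, -0.0, 1.2]
width: 0.066
```

Run:
```python
from h import *
mv((.612,.213,.027,np.pi+.15))
p,d=snapshot("scene");mv((.612,.213,.027,np.pi+.15))
cv2.imwrite("pics/lg.png",cv2.resize(p[180:280,210:340,::-1],None,fx=6,fy=6,interpolation=cv2.INTER_CUBIC))
```

```text
t 9.25 at [0.6109 0.2128 0.0251] [ 3.138e+00 -3.000e-03 -2.985e+00] F [-0.  -0.   1.2] w 0.066 q [ 0.25  0.4   1.37  0.    1.37 -1.48]
t [-0.0011  0.     -0.0019] a [ 0.004 -0.003  0.007]
t 9.3 at [0.6116 0.213  0.0262] [ 3.137e+00 -1.000e-03 -2.985e+00] F [0.2 0.4 0.4] w 0.0658 q [ 0.25  0.4   1.37  0.    1.37 -1.48]
t [-0.0004 -0.0001 -0.0008] a [ 0.004 -0.001  0.007]
```

View pics/lg.png

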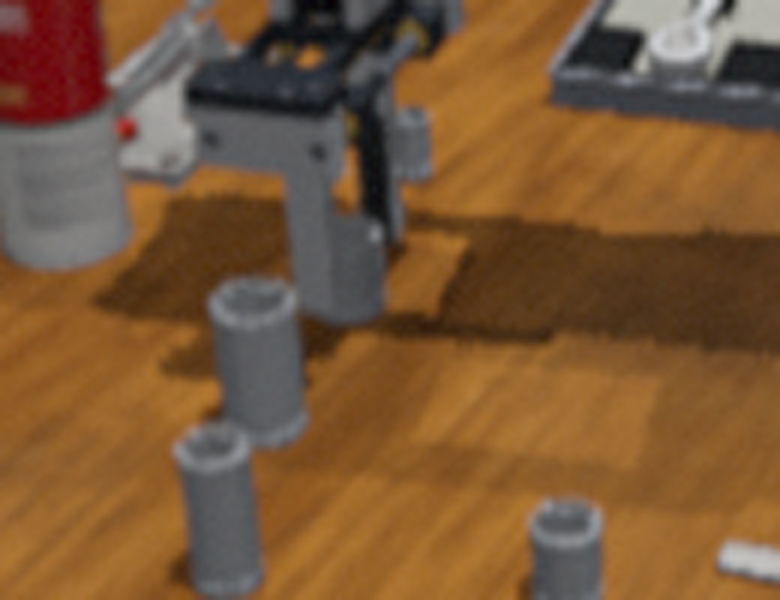

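The large socket (crop (355,260)) is between the fingers, and the can and deep sockets are clear. I'll grip and lift.

Request:
step_arm:
  steps:
    - {"jaw":0.45,"tx":0,"ty":0,"tz":0,"ax":0,"ay":0,"az":0}
    - {"jaw":0.1,"tx":0,"ty":0,"tz":0,"ax":0,"ay":0,"az":0}
    - {"jaw":0.1,"tx":0,"ty":0,"tz":0,"ax":0,"ay":0,"az":0}
    - {"jaw":0.1,"tx":0,"ty":0,"tz":0,"ax":0,"ay":0,"az":0}
    - {"jaw":0.1,"tx":0,"ty":0,"tz":0,"ax":0,"ay":0,"az":0}
    - {"jaw":0.1,"tx":0,"ty":0,"tz":0,"ax":0,"ay":0,"az":0}

```text
time: 9.9
tool_pos: [0.6119, 0.2129, 0.0267]
ee_rot: [3.138, -0.0, -2.985]
wrist_force: [0.9, -1.2, 2.4]
width: 0.0353
```

Request:
step_arm:
  steps:
    - {"jaw":0.1,"tx":0,"ty":0,"tz":-0.01,"ax":0,"ay":0,"az":0}
    - {"jaw":0.1,"tx":0,"ty":0,"tz":-0.03,"ax":0,"ay":0,"az":0}
    - {"jaw":0.1,"tx":0,"ty":0,"tz":-0.06,"ax":0,"ay":0,"az":0}
    - {"jaw":0.1,"tx":0,"ty":0,"tz":-0.09,"ax":0,"ay":0,"az":0}
    - {"jaw":0.1,"tx":0,"ty":0,"tz":-0.09,"ax":0,"ay":0,"az":0}

```text
time: 10.4
tool_pos: [0.615, 0.2135, 0.123]
ee_rot: [3.136, 0.01, -2.985]
wrist_force: [0.2, 0.9, -1.3]
width: 0.035
```

Run:
```python
from h import *
mv((.463,-.081,.12,np.pi+.15))
```

```text
t 10.4 at [0.615  0.2135 0.123 ] [ 3.136  0.01  -2.985] F [ 0.2  0.9 -1.3] w 0.035 q [ 0.24  0.33  1.26  0.    1.54 -1.48]
t [ 0.1961 -0.2671 -0.0004] a [0.005 0.01  0.007]
```

Request:
step_arm:
  steps:
    - {"jaw":0.1,"tx":0.02,"ty":-0.027,"tz":0,"ax":0,"ay":0,"az":0}
    - {"jaw":0.1,"tx":0.05,"ty":-0.068,"tz":0,"ax":0,"ay":0.01,"az":0}
    - {"jaw":0.1,"tx":0.08,"ty":-0.109,"tz":0,"ax":0,"ay":0.01,"az":0}
    - {"jaw":0.1,"tx":0.11,"ty":-0.15,"tz":0,"ax":0,"ay":0.01,"az":0}
    - {"jaw":0.1,"tx":0.14,"ty":-0.19,"tz":0,"ax":0,"ay":0.01,"az":0.007}
    - {"jaw":0.1,"tx":0.17,"ty":-0.231,"tz":0,"ax":0,"ay":0.01,"az":0.007}
    - {"jaw":0.1,"tx":0.1961,"ty":-0.2671,"tz":0,"ax":0,"ay":0.01,"az":0.007}
    - {"jaw":0.1,"tx":0.1961,"ty":-0.2671,"tz":0,"ax":0,"ay":0.01,"az":0.007}

```text
time: 11.2
tool_pos: [0.4598, -0.0851, 0.1178]
ee_rot: [3.137, -0.003, -2.999]
wrist_force: [0.1, 0.0, -1.9]
width: 0.0355
```

Run:
```python
from h import *
mv((.463,-.081,.05,np.pi+.15))
```

```text
t 11.2 at [ 0.4598 -0.0851  0.1178] [ 3.137e+00 -3.000e-03 -2.999e+00] F [ 0.1  0.  -1.9] w 0.0355 q [-0.31 -0.05  1.71  0.    1.5  -2.02]
t [-0.004   0.0033  0.0678] a [ 0.004 -0.003 -0.008]
```

Request:
step_arm:
  steps:
    - {"jaw":0.1,"tx":-0.004,"ty":0.0033,"tz":0.0,"ax":0,"ay":0,"az":-0.008}
    - {"jaw":0.1,"tx":-0.004,"ty":0.0033,"tz":0.02,"ax":0,"ay":0,"az":-0.008}
    - {"jaw":0.1,"tx":-0.004,"ty":0.0033,"tz":0.045,"ax":0,"ay":0,"az":-0.008}
    - {"jaw":0.1,"tx":-0.004,"ty":0.0033,"tz":0.058,"ax":0,"ay":0,"az":-0.008}
    - {"jaw":0.1,"tx":-0.004,"ty":0.0033,"tz":0.058,"ax":0,"ay":0,"az":-0.008}
    - {"jaw":0.1,"tx":-0.004,"ty":0.0033,"tz":0.058,"ax":0,"ay":0,"az":-0.008}

```text
time: 11.8
tool_pos: [0.4634, -0.0803, 0.0598]
ee_rot: [3.137, -0.004, -2.99]
wrist_force: [-1.1, -0.0, -0.7]
width: 0.0356
```

Run:
```python
from h import *
q,e=snapshot("scene");mv((.463,-.081,.035,np.pi+.15))
cv2.imwrite("pics/lgo.png",cv2.resize(q[140:220,290:390,::-1],None,fx=7,fy=7,interpolation=cv2.INTER_CUBIC))
# predicted image of socket vs well in the scene image
for n,r,z in(("sock rim",.018,.074),("well mouth",.02175+.003,.022)):
    t=np.linspace(0,6.28,9);P=np.c_[.463+r*np.cos(t),-.081+r*np.sin(t),0*t+z];uv=project("scene",P);print(n,((uv.min(0)-[290,140])*7).round(),((uv.max(0)-[290,140])*7).round())
```

```text
t 11.85 at [ 0.464  -0.0806  0.0606] [ 3.138e+00 -2.000e-03 -2.990e+00] F [ 0.8 -0.6 -0.9] w 0.0352 q [-0.29 -0.    1.77  0.    1.37 -2.02]
t [ 0.0009 -0.0003  0.0256] a [ 0.004 -0.002  0.002]
sock rim [398. 240.] [471. 269.]
well mouth [382. 334.] [480. 376.]
```

View pics/lgo.png

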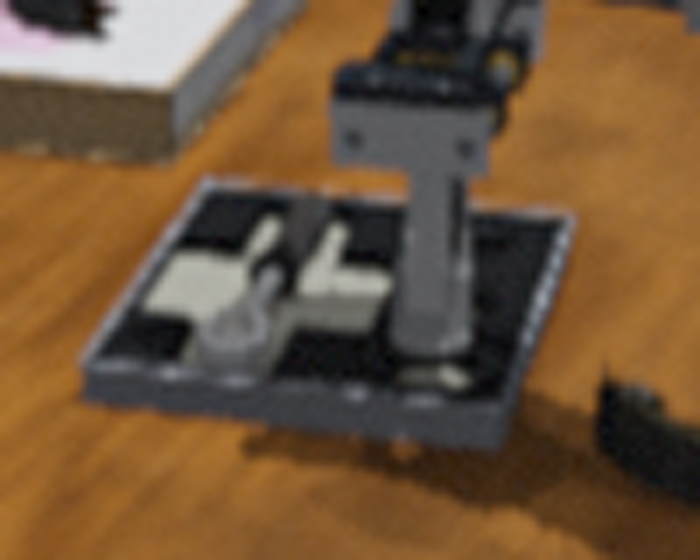

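The socket (x 392–475 in the crop) is centred over the well's pale floor (395–475). I'll lower it.

Request:
step_arm:
  steps:
    - {"jaw":0.1,"tx":0.0009,"ty":-0.0003,"tz":0.006,"ax":0,"ay":0,"az":0}
    - {"jaw":0.1,"tx":0.0009,"ty":-0.0003,"tz":0.012,"ax":0,"ay":0,"az":0}
    - {"jaw":0.1,"tx":0.0009,"ty":-0.0003,"tz":0.018,"ax":0,"ay":0,"az":0}
    - {"jaw":0.1,"tx":0.0009,"ty":-0.0003,"tz":0.022,"ax":0,"ay":0,"az":0}
    - {"jaw":0.1,"tx":0.0009,"ty":-0.0003,"tz":0.025,"ax":0,"ay":0,"az":0}
    - {"jaw":0.1,"tx":0.0009,"ty":-0.0003,"tz":0.025,"ax":0,"ay":0,"az":0}
    - {"jaw":0.1,"tx":0.0009,"ty":-0.0003,"tz":0.025,"ax":0,"ay":0,"az":0}

```text
time: 12.55
tool_pos: [0.4631, -0.081, 0.0356]
ee_rot: [3.138, -0.002, -2.99]
wrist_force: [0.2, 1.7, -1.5]
width: 0.0353
```

Request:
step_arm:
  steps:
    - {"jaw":0.5,"tx":0,"ty":0,"tz":0.0,"ax":0,"ay":0,"az":0}
    - {"jaw":0.55,"tx":0,"ty":0,"tz":0.0,"ax":0,"ay":0,"az":0}
    - {"jaw":0.55,"tx":0,"ty":0,"tz":0.0,"ax":0,"ay":0,"az":0}
    - {"jaw":0.55,"tx":0,"ty":0,"tz":0.0,"ax":0,"ay":0,"az":0}
    - {"jaw":0.55,"tx":0,"ty":0,"tz":-0.03,"ax":0,"ay":0,"az":0}
    - {"jaw":0.55,"tx":0,"ty":0,"tz":-0.06,"ax":0,"ay":0,"az":0}
    - {"jaw":0.55,"tx":0,"ty":0,"tz":-0.1,"ax":0,"ay":0,"az":0}
    - {"jaw":0.55,"tx":0,"ty":0,"tz":-0.1,"ax":0,"ay":0,"az":0}

```text
time: 13.35
tool_pos: [0.467, -0.0824, 0.1421]
ee_rot: [-3.14, 0.009, -2.99]
wrist_force: [0.1, -0.0, 0.9]
width: 0.0517
```

Run:
```python
from h import *
mv((.421,.3675,.13,np.pi+.15))
```

```text
t 13.35 at [ 0.467  -0.0824  0.1421] [-3.14   0.009 -2.99 ] F [ 0.1 -0.   0.9] w 0.0517 q [-0.3  -0.06  1.67  0.    1.53 -2.02]
t [-0.0224  0.4518  0.0116] a [-0.002  0.009  0.002]
```

Request:
step_arm:
  steps:
    - {"jaw":0.7,"tx":-0.002,"ty":0.05,"tz":0,"ax":0,"ay":0.009,"az":0}
    - {"jaw":0.7,"tx":-0.005,"ty":0.1,"tz":0,"ax":0,"ay":0.009,"az":0}
    - {"jaw":0.7,"tx":-0.007,"ty":0.15,"tz":0,"ax":0,"ay":0.009,"az":0}
    - {"jaw":0.7,"tx":-0.01,"ty":0.2,"tz":0,"ax":0,"ay":0.009,"az":0}
    - {"jaw":0.7,"tx":-0.012,"ty":0.25,"tz":0,"ax":0,"ay":0.009,"az":0}
    - {"jaw":0.7,"tx":-0.015,"ty":0.3,"tz":0,"ax":0,"ay":0.009,"az":0}
    - {"jaw":0.7,"tx":-0.017,"ty":0.35,"tz":0,"ax":0,"ay":0.009,"az":0}
    - {"jaw":0.7,"tx":-0.02,"ty":0.4,"tz":0,"ax":0,"ay":0.009,"az":0}

```text
time: 14.15
tool_pos: [0.4256, 0.3174, 0.1411]
ee_rot: [-3.14, -0.0, -2.99]
wrist_force: [0.4, -0.5, 0.2]
width: 0.0659
```

Run:
```python
from h import *
mv((.421,.3675,.08,np.pi+.15))
p,d=snapshot("top");cv2.imwrite("pics/lgin.png",cv2.resize(p[160:250,335:445,::-1],None,fx=6,fy=6,interpolation=cv2.INTER_CUBIC))
P=maskpts("top",np.ones(d.shape,bool),d)[1]
Q=P[(np.hypot(P[:,0]-.463,P[:,1]+.081)<.035)&(P[:,2]>.040)];print(len(Q),Q.mean(0),Q[:,2].max())
```

```text
t 14.15 at [0.4256 0.3174 0.1411] [-3.14 -0.   -2.99] F [ 0.4 -0.5  0.2] w 0.0659 q [ 0.54  0.07  1.53 -0.    1.54 -1.19]
t [-0.0031  0.0503  0.061 ] a [-0.002 -0.     0.002]
49 [ 0.46324336 -0.08003434  0.04618049] 0.05250451694084246
```

View pics/lgin.png

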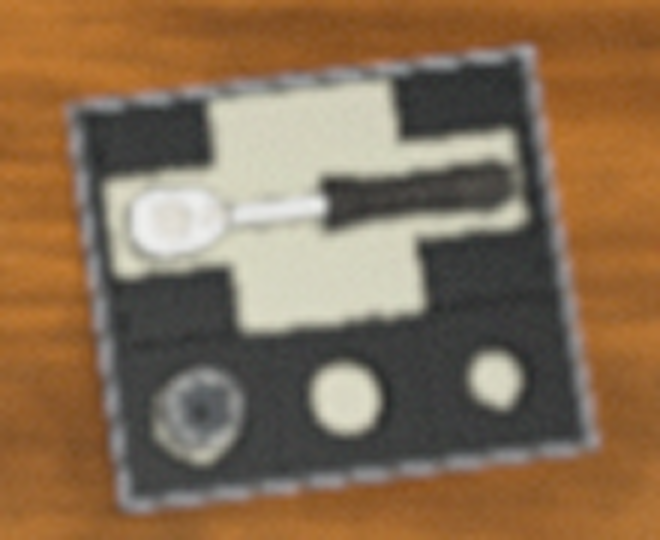

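The large socket stands in its well, with its top at about 46 mm where 48 is expected. Next is the medium one.

Request:
step_arm:
  steps:
    - {"jaw":0.7,"tx":-0.0031,"ty":0.03,"tz":0,"ax":0,"ay":0,"az":0}
    - {"jaw":0.7,"tx":-0.0031,"ty":0.0503,"tz":0.01,"ax":0,"ay":0,"az":0}
    - {"jaw":0.7,"tx":-0.0031,"ty":0.0503,"tz":0.04,"ax":0,"ay":0,"az":0}
    - {"jaw":0.7,"tx":-0.0031,"ty":0.0503,"tz":0.06,"ax":0,"ay":0,"az":0}
    - {"jaw":0.7,"tx":-0.0031,"ty":0.0503,"tz":0.061,"ax":0,"ay":0,"az":0}
    - {"jaw":0.7,"tx":-0.0031,"ty":0.0503,"tz":0.061,"ax":0,"ay":0,"az":0}

```text
time: 14.8
tool_pos: [0.4187, 0.3746, 0.0794]
ee_rot: [3.137, -0.002, -2.984]
wrist_force: [0.8, 0.2, 0.3]
width: 0.0658
```

Run:
```python
from h import *
q,e=snapshot("scene");mv((.421,.3675,.026,np.pi+.15))
```

```text
t 14.85 at [0.4195 0.3751 0.0807] [ 3.136  0.    -2.984] F [-0.2 -1.   0.6] w 0.0656 q [ 0.63  0.18  1.54  0.01  1.42 -1.1 ]
t [-0.0003 -0.008   0.0546] a [0.006 0.    0.008]
```

Request:
step_arm:
  steps:
    - {"jaw":0.7,"tx":-0.0003,"ty":-0.008,"tz":0,"ax":0,"ay":0,"az":0}
    - {"jaw":0.7,"tx":-0.0003,"ty":-0.008,"tz":0,"ax":0,"ay":0,"az":0}
    - {"jaw":0.7,"tx":-0.0003,"ty":-0.008,"tz":0.02,"ax":0,"ay":0,"az":0}
    - {"jaw":0.7,"tx":-0.0003,"ty":-0.008,"tz":0.04,"ax":0,"ay":0,"az":0}
    - {"jaw":0.7,"tx":-0.0003,"ty":-0.008,"tz":0.054,"ax":0,"ay":0,"az":0}
    - {"jaw":0.7,"tx":-0.0003,"ty":-0.008,"tz":0.054,"ax":0,"ay":0,"az":0}
    - {"jaw":0.7,"tx":-0.0003,"ty":-0.008,"tz":0.054,"ax":0,"ay":0,"az":0}

```text
time: 15.55
tool_pos: [0.4212, 0.3676, 0.0271]
ee_rot: [3.136, 0.001, -2.984]
wrist_force: [0.3, -0.4, 0.6]
width: 0.0659
```

Run:
```python
from h import *
q,e=snapshot("scene");mv((.421,.3675,.026,np.pi+.15))
cv2.imwrite("pics/md.png",cv2.resize(q[210:310,220:350,::-1],None,fx=5,fy=5,interpolation=cv2.INTER_CUBIC))
```

```text
t 15.6 at [0.4216 0.3679 0.0277] [ 3.135e+00  2.000e-03 -2.984e+00] F [0.9 0.6 0.1] w 0.0657 q [ 0.61  0.21  1.61  0.01  1.32 -1.12]
t [ 0.0007 -0.0003  0.0017] a [0.006 0.002 0.008]
```

View pics/md.png

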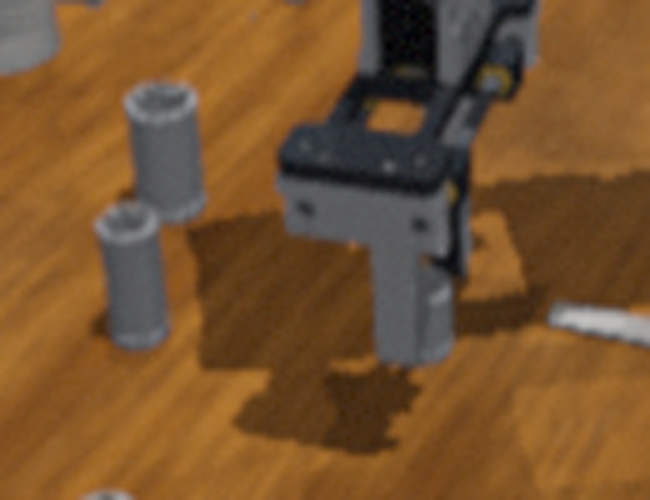

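The medium socket is between the fingers (crop (435,310)), and the deep sockets are clear. I'll grip, lift and carry.

Request:
step_arm:
  steps:
    - {"jaw":0.4,"tx":0,"ty":0,"tz":0.001,"ax":0,"ay":0,"az":0}
    - {"jaw":0.1,"tx":0,"ty":0,"tz":0.001,"ax":0,"ay":0,"az":0}
    - {"jaw":0.05,"tx":0,"ty":0,"tz":0.001,"ax":0,"ay":0,"az":0}
    - {"jaw":0.05,"tx":0,"ty":0,"tz":0.001,"ax":0,"ay":0,"az":0}
    - {"jaw":0.05,"tx":0,"ty":0,"tz":0.001,"ax":0,"ay":0,"az":0}
    - {"jaw":0.05,"tx":0,"ty":0,"tz":0.001,"ax":0,"ay":0,"az":0}

```text
time: 16.2
tool_pos: [0.4217, 0.3679, 0.0268]
ee_rot: [3.135, 0.002, -2.984]
wrist_force: [0.0, 0.8, 0.4]
width: 0.0273
```

Request:
step_arm:
  steps:
    - {"jaw":0.05,"tx":0,"ty":0,"tz":-0.01,"ax":0,"ay":0,"az":0}
    - {"jaw":0.05,"tx":0,"ty":0,"tz":-0.03,"ax":0,"ay":0,"az":0}
    - {"jaw":0.05,"tx":0,"ty":0,"tz":-0.06,"ax":0,"ay":0,"az":0}
    - {"jaw":0.05,"tx":0,"ty":0,"tz":-0.09,"ax":0,"ay":0,"az":0}
    - {"jaw":0.05,"tx":0,"ty":0,"tz":-0.1,"ax":0,"ay":0,"az":0}
    - {"jaw":0.05,"tx":0,"ty":0,"tz":-0.1,"ax":0,"ay":0,"az":0}

```text
time: 16.8
tool_pos: [0.4226, 0.368, 0.1291]
ee_rot: [3.133, 0.006, -2.984]
wrist_force: [-0.0, -0.3, -0.5]
width: 0.0274
```

Run:
```python
from h import *
mv((.4742,-.1562,.12,np.pi+.15))
```

```text
t 16.8 at [0.4226 0.368  0.1291] [ 3.133  0.006 -2.984] F [-0.  -0.3 -0.5] w 0.0274 q [ 0.61  0.13  1.49  0.    1.51 -1.12]
t [ 0.0314 -0.5258  0.0045] a [0.008 0.006 0.008]
```

Request:
step_arm:
  steps:
    - {"jaw":0.05,"tx":0.002,"ty":-0.03,"tz":0,"ax":0,"ay":0.006,"az":0.008}
    - {"jaw":0.05,"tx":0.005,"ty":-0.08,"tz":0,"ax":0,"ay":0.006,"az":0.008}
    - {"jaw":0.05,"tx":0.008,"ty":-0.13,"tz":0,"ax":0,"ay":0.006,"az":0.008}
    - {"jaw":0.05,"tx":0.011,"ty":-0.18,"tz":0,"ax":0,"ay":0.006,"az":0.008}
    - {"jaw":0.05,"tx":0.014,"ty":-0.23,"tz":0,"ax":0,"ay":0.006,"az":0.008}
    - {"jaw":0.05,"tx":0.017,"ty":-0.28,"tz":0,"ax":0,"ay":0.006,"az":0.008}
    - {"jaw":0.05,"tx":0.02,"ty":-0.32,"tz":0,"ax":0,"ay":0.006,"az":0.008}
    - {"jaw":0.05,"tx":0.02,"ty":-0.34,"tz":0,"ax":0,"ay":0.006,"az":0.008}

```text
time: 17.6
tool_pos: [0.4548, 0.0261, 0.1239]
ee_rot: [3.133, -0.004, -2.995]
wrist_force: [-0.4, -0.5, -0.6]
width: 0.0274
```

Run:
```python
from h import *
q,e=snapshot("scene")
mv((.4742,-.1562,.12,np.pi+.15))
```

```text
t 17.65 at [0.4554 0.0244 0.1239] [ 3.136 -0.004 -2.997] F [ 1.  -3.3 -0.8] w 0.0272 q [-0.07 -0.08  1.72  0.01  1.51 -1.79]
t [ 0.0075 -0.1814  0.0028] a [ 0.006 -0.004 -0.005]
```

Request:
step_arm:
  steps:
    - {"jaw":0.05,"tx":0.001,"ty":-0.03,"tz":0,"ax":0,"ay":0,"az":0}
    - {"jaw":0.05,"tx":0.003,"ty":-0.07,"tz":0,"ax":0,"ay":0,"az":0}
    - {"jaw":0.05,"tx":0.005,"ty":-0.11,"tz":0,"ax":0,"ay":0,"az":0}
    - {"jaw":0.05,"tx":0.007,"ty":-0.15,"tz":0,"ax":0,"ay":0,"az":0}
    - {"jaw":0.05,"tx":0.0075,"ty":-0.17,"tz":0,"ax":0,"ay":0,"az":0}
    - {"jaw":0.05,"tx":0.0075,"ty":-0.1814,"tz":0,"ax":0,"ay":0,"az":0}
    - {"jaw":0.05,"tx":0.0075,"ty":-0.1814,"tz":0,"ax":0,"ay":0,"az":0}
    - {"jaw":0.05,"tx":0.0075,"ty":-0.1814,"tz":0,"ax":0,"ay":0,"az":0}

```text
time: 18.45
tool_pos: [0.4737, -0.1549, 0.1219]
ee_rot: [3.134, -0.005, -2.996]
wrist_force: [-0.1, 0.6, -0.4]
width: 0.0273
```

Run:
```python
from h import *
mv((.4742,-.1562,.06,np.pi+.15))
```

```text
t 18.45 at [ 0.4737 -0.1549  0.1219] [ 3.134 -0.005 -2.996] F [-0.1  0.6 -0.4] w 0.0273 q [-0.43  0.02  1.63  0.    1.51 -2.15]
t [-0.0006 -0.0018  0.0619] a [ 0.008 -0.005 -0.005]
```

Request:
step_arm:
  steps:
    - {"jaw":0.05,"tx":-0.0006,"ty":-0.0018,"tz":0.02,"ax":0.008,"ay":-0.005,"az":-0.005}
    - {"jaw":0.05,"tx":-0.0006,"ty":-0.0018,"tz":0.045,"ax":0.008,"ay":-0.005,"az":-0.005}
    - {"jaw":0.05,"tx":-0.0006,"ty":-0.0018,"tz":0.06,"ax":0.008,"ay":-0.005,"az":-0.005}
    - {"jaw":0.05,"tx":-0.0006,"ty":-0.0018,"tz":0.062,"ax":0.008,"ay":-0.005,"az":-0.005}
    - {"jaw":0.05,"tx":-0.0006,"ty":-0.0018,"tz":0.062,"ax":0.008,"ay":-0.005,"az":-0.005}
    - {"jaw":0.05,"tx":-0.0006,"ty":-0.0018,"tz":0.062,"ax":0.008,"ay":-0.005,"az":-0.005}

```text
time: 19.05
tool_pos: [0.475, -0.1559, 0.0611]
ee_rot: [-3.14, 0.002, -2.99]
wrist_force: [0.5, -0.1, -0.2]
width: 0.027
```

Run:
```python
from h import *
q,e=snapshot("scene");mv((.4742,-.1562,.0355,np.pi+.15))
cv2.imwrite("pics/mdo.png",cv2.resize(q[130:210,300:400,::-1],None,fx=7,fy=7,interpolation=cv2.INTER_CUBIC))
for n,r,z in(("sock rim",.014,.071),("sock bottom",.014,.034),("well mouth",.01775+.003,.022),("floor",.01775,.008)):
    t=np.linspace(0,6.28,17);P=np.c_[.4742+r*np.cos(t),-.1562+r*np.sin(t),0*t+z];uv=project("scene",P);print(n,((uv.min(0)-[300,130])*7).round(),((uv.max(0)-[300,130])*7).round())
```

```text
t 19.1 at [ 0.4752 -0.1562  0.0613] [-3.14e+00  2.00e-03 -2.99e+00] F [-0.4 -0.4 -1.1] w 0.0273 q [-0.43  0.06  1.71 -0.    1.37 -2.15]
t [0.001  0.0001 0.0258] a [-0.001  0.002  0.001]
sock rim [365. 259.] [422. 281.]
sock bottom [362. 327.] [419. 350.]
well mouth [348. 343.] [431. 378.]
floor [353. 371.] [424. 401.]
```

View pics/mdo.png

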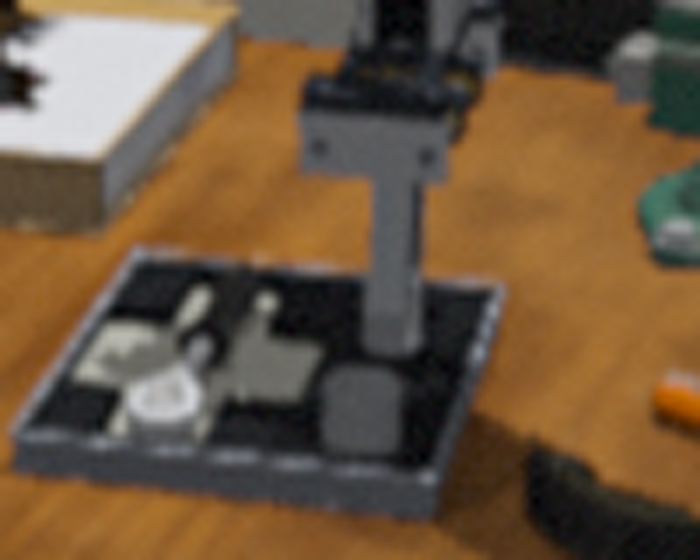

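The held socket spans 360–422 in the crop, as predicted. The large socket stands in its well at (363,405). I'll lower and release.

Request:
step_arm:
  steps:
    - {"jaw":0.05,"tx":0.001,"ty":0,"tz":0.006,"ax":0,"ay":0,"az":0}
    - {"jaw":0.05,"tx":0.001,"ty":0,"tz":0.012,"ax":0,"ay":0,"az":0}
    - {"jaw":0.05,"tx":0.001,"ty":0,"tz":0.018,"ax":0,"ay":0,"az":0}
    - {"jaw":0.05,"tx":0.001,"ty":0,"tz":0.022,"ax":0,"ay":0,"az":0}
    - {"jaw":0.05,"tx":0.001,"ty":0,"tz":0.0255,"ax":0,"ay":0,"az":0}
    - {"jaw":0.05,"tx":0.001,"ty":0,"tz":0.0255,"ax":0,"ay":0,"az":0}
    - {"jaw":0.05,"tx":0.001,"ty":0,"tz":0.0255,"ax":0,"ay":0,"az":0}

```text
time: 19.8
tool_pos: [0.4742, -0.1563, 0.0357]
ee_rot: [-3.14, 0.002, -2.99]
wrist_force: [-0.0, 0.9, -0.5]
width: 0.0275
```

Request:
step_arm:
  steps:
    - {"jaw":0.4,"tx":0,"ty":0,"tz":0.0,"ax":0,"ay":0,"az":0}
    - {"jaw":0.48,"tx":0,"ty":0,"tz":0.0,"ax":0,"ay":0,"az":0}
    - {"jaw":0.48,"tx":0,"ty":0,"tz":0.0,"ax":0,"ay":0,"az":0}
    - {"jaw":0.48,"tx":0,"ty":0,"tz":0.0,"ax":0,"ay":0,"az":0}
    - {"jaw":0.48,"tx":0,"ty":0,"tz":-0.03,"ax":0,"ay":0,"az":0}
    - {"jaw":0.48,"tx":0,"ty":0,"tz":-0.06,"ax":0,"ay":0,"az":0}
    - {"jaw":0.48,"tx":0,"ty":0,"tz":-0.1,"ax":0,"ay":0,"az":0}
    - {"jaw":0.48,"tx":0,"ty":0,"tz":-0.1,"ax":0,"ay":0,"az":0}

```text
time: 20.6
tool_pos: [0.4775, -0.1578, 0.1424]
ee_rot: [-3.133, 0.012, -2.99]
wrist_force: [-0.0, 0.0, -0.6]
width: 0.0453
```

Run:
```python
from h import *
mv((.647,.0858,.13,np.pi+.15))
```

```text
t 20.6 at [ 0.4775 -0.1578  0.1424] [-3.133  0.012 -2.99 ] F [-0.   0.  -0.6] w 0.0453 q [-0.43 -0.    1.61 -0.    1.52 -2.15]
t [-0.2041  0.2154  0.0132] a [-0.008  0.012  0.001]
```

Request:
step_arm:
  steps:
    - {"jaw":0.55,"tx":-0.03,"ty":0.033,"tz":0,"ax":-0.008,"ay":0.012,"az":0}
    - {"jaw":0.55,"tx":-0.06,"ty":0.065,"tz":0,"ax":-0.008,"ay":0.012,"az":0}
    - {"jaw":0.55,"tx":-0.09,"ty":0.097,"tz":0,"ax":-0.008,"ay":0.012,"az":0}
    - {"jaw":0.55,"tx":-0.12,"ty":0.129,"tz":0,"ax":-0.008,"ay":0.012,"az":0}
    - {"jaw":0.55,"tx":-0.15,"ty":0.16,"tz":0,"ax":-0.008,"ay":0.012,"az":0}
    - {"jaw":0.55,"tx":-0.18,"ty":0.19,"tz":0,"ax":-0.008,"ay":0.012,"az":0}
    - {"jaw":0.55,"tx":-0.2041,"ty":0.2154,"tz":0,"ax":-0.008,"ay":0.012,"az":0}
    - {"jaw":0.55,"tx":-0.2041,"ty":0.2154,"tz":0,"ax":-0.008,"ay":0.012,"az":0}

```text
time: 21.4
tool_pos: [0.6479, 0.0898, 0.1412]
ee_rot: [3.14, -0.001, -2.986]
wrist_force: [-0.5, -0.4, 0.3]
width: 0.0517
```

Run:
```python
from h import *
p,d=snapshot("top");mv((.647,.0858,.08,np.pi+.15))
P=maskpts("top",np.ones(d.shape,bool),d)[1]
for x,y in((.463,-.081),(.4742,-.1562)):
    Q=P[(np.hypot(P[:,0]-x,P[:,1]-y)<.035)&(P[:,2]>.037)];print(len(Q),Q.mean(0))
```

```text
t 21.45 at [0.6469 0.0876 0.1414] [-3.141e+00 -2.000e-03 -2.987e+00] F [ 0.4 -0.5 -0.1] w 0.0512 q [ 0.05  0.34  1.21 -0.    1.59 -1.68]
t [ 0.0001 -0.0018  0.0614] a [-0.    -0.002  0.004]
58 [ 0.46244915 -0.08045936  0.04513476]
38 [ 0.47338805 -0.15723964  0.0432619 ]
```

Request:
step_arm:
  steps:
    - {"jaw":0.55,"tx":0.0001,"ty":-0.0018,"tz":0.0,"ax":0,"ay":0,"az":0}
    - {"jaw":0.55,"tx":0.0001,"ty":-0.0018,"tz":0.03,"ax":0,"ay":0,"az":0}
    - {"jaw":0.55,"tx":0.0001,"ty":-0.0018,"tz":0.06,"ax":0,"ay":0,"az":0}
    - {"jaw":0.55,"tx":0.0001,"ty":-0.0018,"tz":0.062,"ax":0,"ay":0,"az":0}
    - {"jaw":0.55,"tx":0.0001,"ty":-0.0018,"tz":0.062,"ax":0,"ay":0,"az":0}

```text
time: 21.95
tool_pos: [0.6459, 0.0845, 0.0788]
ee_rot: [-3.141, -0.004, -2.989]
wrist_force: [0.1, 0.2, 0.4]
width: 0.052
```

Run:
```python
from h import *
q,e=snapshot("scene");mv((.647,.0858,.0255,np.pi+.15))
```

```text
t 22.0 at [0.6472 0.0848 0.0805] [-3.141e+00 -1.000e-03 -2.989e+00] F [-0.  -0.5  1.1] w 0.0518 q [ 0.04  0.37  1.3  -0.    1.48 -1.68]
t [-0.     0.001  0.055] a [-0.    -0.001  0.003]
```

Request:
step_arm:
  steps:
    - {"jaw":0.55,"tx":0,"ty":0.001,"tz":0.015,"ax":0,"ay":0,"az":0}
    - {"jaw":0.55,"tx":0,"ty":0.001,"tz":0.03,"ax":0,"ay":0,"az":0}
    - {"jaw":0.55,"tx":0,"ty":0.001,"tz":0.045,"ax":0,"ay":0,"az":0}
    - {"jaw":0.55,"tx":0,"ty":0.001,"tz":0.055,"ax":0,"ay":0,"az":0}
    - {"jaw":0.55,"tx":0,"ty":0.001,"tz":0.055,"ax":0,"ay":0,"az":0}
    - {"jaw":0.55,"tx":0,"ty":0.001,"tz":0.055,"ax":0,"ay":0,"az":0}

```text
time: 22.6
tool_pos: [0.6467, 0.0858, 0.0249]
ee_rot: [-3.141, -0.002, -2.988]
wrist_force: [0.2, 0.0, 0.3]
width: 0.0512
```

Run:
```python
from h import *
q,e=snapshot("scene");mv((.647,.0858,.0255,np.pi+.15))
cv2.imwrite("pics/sm.png",cv2.resize(q[150:240,230:330,::-1],None,fx=6,fy=6,interpolation=cv2.INTER_CUBIC))
```

```text
t 22.65 at [0.6473 0.0859 0.0258] [-3.141 -0.    -2.988] F [ 0.3  1.2 -0.1] w 0.0517 q [ 0.05  0.41  1.35 -0.    1.38 -1.68]
t [ 0.0003 -0.      0.0003] a [-0.    -0.     0.003]
```

View pics/sm.png

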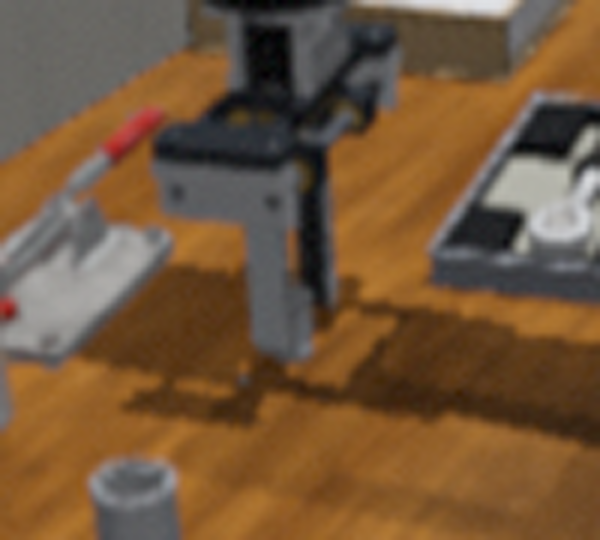

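The small socket is between the fingers (crop (298,325)). I'll grip and lift.

Request:
step_arm:
  steps:
    - {"jaw":0.3,"tx":0,"ty":0,"tz":0,"ax":0,"ay":0,"az":0}
    - {"jaw":0.05,"tx":0,"ty":0,"tz":0,"ax":0,"ay":0,"az":0}
    - {"jaw":0.0,"tx":0,"ty":0,"tz":0,"ax":0,"ay":0,"az":0}
    - {"jaw":0.0,"tx":0,"ty":0,"tz":0,"ax":0,"ay":0,"az":0}
    - {"jaw":0.0,"tx":0,"ty":0,"tz":0,"ax":0,"ay":0,"az":0}
    - {"jaw":0.0,"tx":0,"ty":0,"tz":0,"ax":0,"ay":0,"az":0}

```text
time: 23.25
tool_pos: [0.6474, 0.0858, 0.0261]
ee_rot: [-3.141, 0.0, -2.988]
wrist_force: [1.0, -0.4, 0.8]
width: 0.0195
```

Request:
step_arm:
  steps:
    - {"jaw":0.0,"tx":0,"ty":0,"tz":-0.01,"ax":0,"ay":0,"az":0}
    - {"jaw":0.0,"tx":0,"ty":0,"tz":-0.03,"ax":0,"ay":0,"az":0}
    - {"jaw":0.0,"tx":0,"ty":0,"tz":-0.06,"ax":0,"ay":0,"az":0}
    - {"jaw":0.0,"tx":0,"ty":0,"tz":-0.09,"ax":0,"ay":0,"az":0}
    - {"jaw":0.0,"tx":0,"ty":0,"tz":-0.11,"ax":0,"ay":0,"az":0}
    - {"jaw":0.0,"tx":0,"ty":0,"tz":-0.11,"ax":0,"ay":0,"az":0}

```text
time: 23.85
tool_pos: [0.6498, 0.086, 0.1414]
ee_rot: [-3.14, 0.009, -2.988]
wrist_force: [-0.5, 0.2, 0.5]
width: 0.0192
```

Run:
```python
from h import *
mv((.4857,-.2310,.13,np.pi+.15))
```

```text
t 23.85 at [0.6498 0.086  0.1414] [-3.14   0.009 -2.988] F [-0.5  0.2  0.5] w 0.0192 q [ 0.05  0.34  1.22 -0.    1.58 -1.68]
t [ 0.2106 -0.2883  0.01  ] a [-0.002  0.009  0.003]
```

Request:
step_arm:
  steps:
    - {"jaw":0.0,"tx":0.02,"ty":-0.027,"tz":0,"ax":0,"ay":0.009,"az":0}
    - {"jaw":0.0,"tx":0.05,"ty":-0.068,"tz":0,"ax":0,"ay":0.009,"az":0}
    - {"jaw":0.0,"tx":0.08,"ty":-0.109,"tz":0,"ax":0,"ay":0.009,"az":0}
    - {"jaw":0.0,"tx":0.11,"ty":-0.15,"tz":0,"ax":0,"ay":0.009,"az":0}
    - {"jaw":0.0,"tx":0.14,"ty":-0.191,"tz":0,"ax":0,"ay":0.009,"az":0}
    - {"jaw":0.0,"tx":0.17,"ty":-0.232,"tz":0,"ax":0,"ay":0.009,"az":0}
    - {"jaw":0.0,"tx":0.195,"ty":-0.266,"tz":0,"ax":0,"ay":0.009,"az":0}
    - {"jaw":0.0,"tx":0.2106,"ty":-0.2883,"tz":0,"ax":0,"ay":0.009,"az":0}

```text
time: 24.65
tool_pos: [0.4831, -0.2333, 0.1385]
ee_rot: [-3.141, -0.003, -2.991]
wrist_force: [1.0, 0.3, -0.1]
width: 0.019
```

Request:
step_arm:
  steps:
    - {"jaw":0.0,"tx":0,"ty":0,"tz":0,"ax":0,"ay":0,"az":0}
    - {"jaw":0.0,"tx":0,"ty":0,"tz":0,"ax":0,"ay":0,"az":0}
    - {"jaw":0.0,"tx":0,"ty":0,"tz":0,"ax":0,"ay":0,"az":0}

```text
time: 24.95
tool_pos: [0.4832, -0.2321, 0.1377]
ee_rot: [3.141, -0.003, -2.99]
wrist_force: [0.2, -0.3, 0.3]
width: 0.0194
```

Run:
```python
from h import *
mv((.4857,-.2310,.06,np.pi+.15))
```

```text
t 24.95 at [ 0.4832 -0.2321  0.1377] [ 3.141e+00 -3.000e-03 -2.990e+00] F [ 0.2 -0.3  0.3] w 0.0194 q [-0.55  0.09  1.52 -0.    1.54 -2.27]
t [-0.0029  0.0006  0.0777] a [ 0.001 -0.003  0.001]
```

Request:
step_arm:
  steps:
    - {"jaw":0.0,"tx":-0.0029,"ty":0.0006,"tz":0.02,"ax":0,"ay":0,"az":0}
    - {"jaw":0.0,"tx":-0.0029,"ty":0.0006,"tz":0.045,"ax":0,"ay":0,"az":0}
    - {"jaw":0.0,"tx":-0.0029,"ty":0.0006,"tz":0.065,"ax":0,"ay":0,"az":0}
    - {"jaw":0.0,"tx":-0.0029,"ty":0.0006,"tz":0.078,"ax":0,"ay":0,"az":0}
    - {"jaw":0.0,"tx":-0.0029,"ty":0.0006,"tz":0.078,"ax":0,"ay":0,"az":0}
    - {"jaw":0.0,"tx":-0.0029,"ty":0.0006,"tz":0.078,"ax":0,"ay":0,"az":0}

```text
time: 25.55
tool_pos: [0.4863, -0.2305, 0.0601]
ee_rot: [3.141, -0.003, -2.989]
wrist_force: [0.0, -0.4, -0.3]
width: 0.0193
```

Run:
```python
from h import *
q,e=snapshot("scene");mv((.4857,-.2310,.0345,np.pi+.15))
cv2.imwrite("pics/smo.png",cv2.resize(q[130:210,300:400,::-1],None,fx=7,fy=7,interpolation=cv2.INTER_CUBIC))
for n,r,z in(("sock rim",.010,.069),("sock bottom",.01,.034),("well mouth",.01375+.003,.022),("floor",.01375,.008)):
    t=np.linspace(0,6.28,17);P=np.c_[.4857+r*np.cos(t),-.231+r*np.sin(t),0*t+z];uv=project("scene",P);print(n,((uv.min(0)-[300,130])*7).round(),((uv.max(0)-[300,130])*7).round())
```

```text
t 25.6 at [ 0.4867 -0.231   0.0608] [-3.141e+00 -2.000e-03 -2.989e+00] F [-0.5  0.2  0.7] w 0.0194 q [-0.55  0.14  1.62 -0.    1.38 -2.27]
t [0.001  0.0002 0.0263] a [-0.    -0.002  0.002]
sock rim [399. 212.] [438. 226.]
sock bottom [397. 274.] [435. 289.]
well mouth [383. 290.] [447. 315.]
floor [388. 316.] [440. 337.]
```

View pics/smo.png

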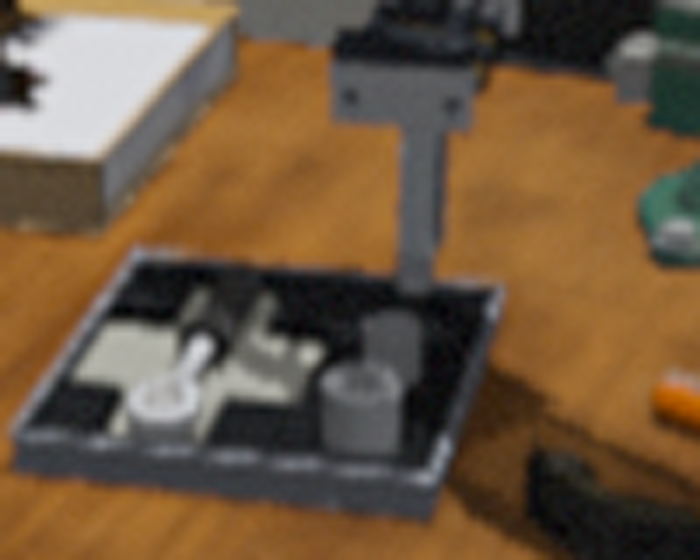

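The large and medium sockets stand in their wells at (363,405) and (392,345). The small one is in place above its own at (418,260). I'll lower and release.

Request:
step_arm:
  steps:
    - {"jaw":0.0,"tx":0.001,"ty":0,"tz":0.006,"ax":0,"ay":0,"az":0}
    - {"jaw":0.0,"tx":0.001,"ty":0,"tz":0.012,"ax":0,"ay":0,"az":0}
    - {"jaw":0.0,"tx":0.001,"ty":0,"tz":0.018,"ax":0,"ay":0,"az":0}
    - {"jaw":0.0,"tx":0.001,"ty":0,"tz":0.022,"ax":0,"ay":0,"az":0}
    - {"jaw":0.0,"tx":0.001,"ty":0,"tz":0.0262,"ax":0,"ay":0,"az":0}
    - {"jaw":0.0,"tx":0.001,"ty":0,"tz":0.0262,"ax":0,"ay":0,"az":0}
    - {"jaw":0.0,"tx":0.001,"ty":0,"tz":0.0262,"ax":0,"ay":0,"az":0}

```text
time: 26.3
tool_pos: [0.4856, -0.2312, 0.0345]
ee_rot: [-3.141, -0.002, -2.989]
wrist_force: [0.1, -0.2, 0.4]
width: 0.0191
```

Request:
step_arm:
  steps:
    - {"jaw":0.3,"tx":0,"ty":0,"tz":0.0,"ax":0,"ay":0,"az":0}
    - {"jaw":0.4,"tx":0,"ty":0,"tz":0.0,"ax":0,"ay":0,"az":0}
    - {"jaw":0.4,"tx":0,"ty":0,"tz":0.0,"ax":0,"ay":0,"az":0}
    - {"jaw":0.4,"tx":0,"ty":0,"tz":0.0,"ax":0,"ay":0,"az":0}
    - {"jaw":0.4,"tx":0,"ty":0,"tz":-0.03,"ax":0,"ay":0,"az":0}
    - {"jaw":0.4,"tx":0,"ty":0,"tz":-0.06,"ax":0,"ay":0,"az":0}
    - {"jaw":0.4,"tx":0,"ty":0,"tz":-0.1,"ax":0,"ay":0,"az":0}
    - {"jaw":0.4,"tx":0,"ty":0,"tz":-0.13,"ax":0,"ay":0,"az":0}

```text
time: 27.1
tool_pos: [0.4863, -0.2313, 0.1671]
ee_rot: [-3.14, 0.0, -2.989]
wrist_force: [1.1, -0.9, -0.4]
width: 0.0377
```

Request:
step_arm:
  steps:
    - {"jaw":0.4,"tx":0,"ty":0.05,"tz":0,"ax":0,"ay":0,"az":0}
    - {"jaw":0.4,"tx":0,"ty":0.1,"tz":0,"ax":0,"ay":0,"az":0}
    - {"jaw":0.4,"tx":0,"ty":0.15,"tz":0,"ax":0,"ay":0,"az":0}
    - {"jaw":0.4,"tx":0,"ty":0.2,"tz":0,"ax":0,"ay":0,"az":0}
    - {"jaw":0.4,"tx":0,"ty":0.25,"tz":0,"ax":0,"ay":0,"az":0}
    - {"jaw":0.4,"tx":0,"ty":0.3,"tz":0,"ax":0,"ay":0,"az":0}
    - {"jaw":0.4,"tx":0,"ty":0.35,"tz":0,"ax":0,"ay":0,"az":0}
    - {"jaw":0.4,"tx":0,"ty":0.35,"tz":0,"ax":0,"ay":0,"az":0}

```text
time: 27.9
tool_pos: [0.4317, 0.12, 0.1667]
ee_rot: [3.141, 0.001, -2.98]
wrist_force: [-0.2, -1.2, -0.4]
width: 0.0376
```

Request:
step_arm:
  steps:
    - {"jaw":0.4,"tx":0,"ty":0,"tz":0,"ax":0,"ay":0,"az":0}
    - {"jaw":0.4,"tx":0,"ty":0,"tz":0,"ax":0,"ay":0,"az":0}
    - {"jaw":0.4,"tx":0,"ty":0,"tz":0,"ax":0,"ay":0,"az":0}

```text
time: 28.2
tool_pos: [0.4321, 0.1188, 0.1667]
ee_rot: [3.141, 0.001, -2.982]
wrist_force: [-0.2, 0.1, -0.1]
width: 0.0375
```

Run:
```python
from h import *
p,d=snapshot("top");q,e=snapshot("scene");mv()
P=maskpts("top",np.ones(d.shape,bool),d)[1]
for n,x,y,z in(("L",.463,-.081,.037),("M",.4742,-.1562,.036),("S",.4857,-.231,.035),("deepM",.55,.412,.055),("deepL",.594,.313,.055)):
    Q=P[(np.hypot(P[:,0]-x,P[:,1]-y)<.033)&(P[:,2]>z)];print(n,len(Q),Q.mean(0).round(4) if len(Q) else"", Q[:,2].max().round(4) if len(Q) else "")
cv2.imwrite("pics/fin.png",np.hstack([cv2.resize(x[:,:,::-1],(400,400),interpolation=cv2.INTER_CUBIC) for x in(p[155:255,340:440],q[140:230,285:375])]))
```

```text
t 28.3 at [0.4321 0.1187 0.1667] [ 3.141e+00  1.000e-03 -2.983e+00] F [-0.3 -0.2  0.3] w 0.0374 q [ 0.14 -0.13  1.68  0.    1.59 -1.59]
L 56 [ 0.4628 -0.0801  0.0451] 0.0548
M 42 [ 0.473  -0.1564  0.0431] 0.0519
S 20 [ 0.4854 -0.2311  0.0419] 0.0484
deepM 49 [0.5504 0.4113 0.0624] 0.0701
deepL 65 [0.5942 0.3133 0.0626] 0.0697
```

View pics/fin.png

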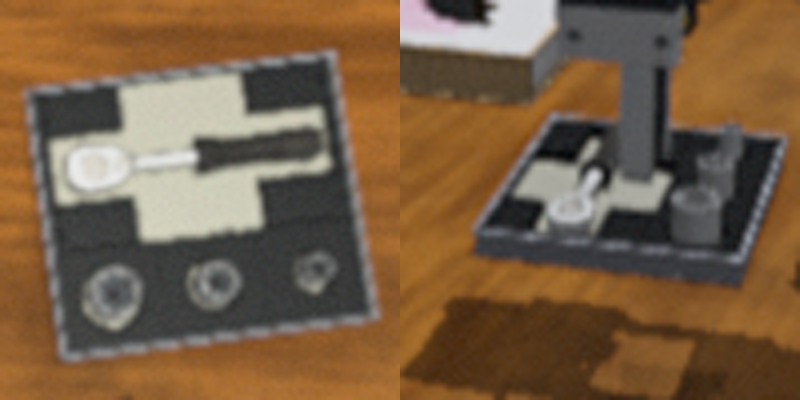

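All three sockets stand in their wells, the ratchet lies in the trough and the deep sockets have not moved. I'm handing the job in.

```bash
python3 -c "
from bench import *
print(close_job())"
```

```text
the job is handed in; nothing more can be done
None
```

The ratchet lies flat in its trough. The large, medium and small short sockets each stand in the well cut for their size, openings up. I placed the ratchet first, then the sockets from large to small, and handed the job in at about 28 s of the 93 s allowed.

**Placed sockets:** the last top view shows each socket about 1 mm from its planned well centre. Their measured tops average 45, 43 and 42 mm where 48, 46 and 44 mm are expected. That shortfall is in line with the averaging and depth noise, and both final camera views show the sockets upright and seated.

**Deep sockets:** they are still where they started, to within 1 mm.

**Forces:** the wrist readings after each move stayed under about 4 N, and the gripper ended clear of everything.

**Disagreement:** the scene camera read about 2–3 mm off the top camera in height, and up to about 6 mm off in position. I averaged the two for the grasps, and all four held.

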